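Hang the parts pail from an S-hook on the bench rail

ROBOT

A 7-joint arm with a two-finger parallel gripper is mounted at the origin on a cart in front of the work surface, level with it; the furniture and walls round the work are solid. World frame = base frame: x ahead of the robot, y to its left, z up, the work surface at z = 0. Lengths are in m, angles in rad, forces in N, time in s.
With the tool pointing down it reaches from about 0.4 to 0.85 m from the base axis. Payload 10.4 kg.
Tool frame: the origin (TCP) lies between the finger pads; the fingertips stand 11 mm ahead of it and the grasp point (between the pads) lies 8 mm behind it (r.tcp_to_tips is the distance from the TCP to the fingertips, in m); z points along the fingers, y is the line along which they close (so a half turn about z gives the same grasp; the last joint's range is limited). The gripper opens to 87 mm and grips with 3 to 60 N. Pads are 19 mm wide; open, the fingers measure 117 mm over their backs; the gripper's body (75 mm by 190 mm) begins 51 mm behind the grasp point.
Start: joints at [-1.326, 0.332, -0.065, 1.46, 0.022, 1.35, -0.088], TCP at [0.165, 0.603, 0.234] pointing down, gripper open.
Joint ranges: [-2.6, 2.6], [-0.5, 2.12], [-1.47, 1.34], [0.16, 2.42], [-1.27, 4.41], [0.06, 2.06], [-2.6, 2.6]. Speed limits (rad/s): [2.22, 2.22, 2.79, 2.79, 3.14, 3.14, 3.14].

INTERFACE

Orientations are given as a unit quaternion [x, y, z, w].
In Python, from bench import r gives the robot as it stands. The module is installed in compiled form; this text tells all that it offers.
- The arm moves only by the shell command python3 -m crank 'ROWS' [FORCE]. ROWS is JSON, a list of rows, each an object of numbers: "claw": the closure, from -1 (fully open) to 1 (shut); "dx", "dy", "dz": the shift along the tool's x, y, z each as a share of 3 cm, from -1 to 1; "ax", "ay", "az": the turn, a rotation vector about the tool's x, y, z each as a share of 6 degrees, from -1 to 1. A call has 1 to 8 rows; each row shifts and turns the commanded pose from where the row before left it, along the tool's axes as they then stand; what a row does not reach is not made up. A row lasts 1/12 s, in which the tool goes at most 41.7 mm and 7.16 degrees, less where a joint would pass 70% of its speed; a pose out of reach is approached as far as the arm can. A call with a number of a shift or a turn outside -1 to 1 is refused whole. A call with a gripper value outside its range is refused whole. The fingers move at their own pace and stop on an object; FORCE is the grip in N (left out, the last holds). Time passes only in rows, so rows that do not move let the fingers close. It gives the time, the measured TCP pose, the force, the opening and the grip force at its end, in the units of the state.
- r.read_state(): the state, without advancing time (a new reading comes with each control period).
- r.camera(name): name is "scene" or "side" or "wrist"; returns a dict with "color" (420x560x3 uint8, red, green, blue), "mtx" (3x3 intrinsics, pixels), "R" (3x3) and "t" (3): a world point X has camera coordinates R X + t; the wrist camera has in their place "hand_eye" (4x4, takes a point from camera to tool coordinates, whose origin is the TCP and whose axes are the flange's). Camera axes: x right, y down, z forward; pixel columns grow to the right and rows downward; lengths in m; the calibration is good to about 2 mm. A picture is of the moment at which its call begins: read the wrist's pose just before it. There is no depth.
- r.close_job(): hands the job in; it is judged then, once.
The state is a dict: "time": time; "joint_positions": joint angles; "joint_vel": joint speeds; "joint_torque": joint torques, N m; "ee_pos": TCP position; "eef_rot": TCP orientation; "ft_force": force on the tool from outside, world axes, zero at the start; "torque": the same for the moment, N m; "width": finger opening in m; "grip_force": force on a finger pad.
Only numpy, scipy, OpenCV 4.12 (cv2) and the standard library are available. Lean on these libraries where they do the work, as an engineer would, in place of code of your own. Each camera call takes 0.05 s, during which the arm holds its last target. There are 200 camera calls.

TASK

Take the S-hook out of its wooden rest, hook it over the flat rail of the hanging stand and push it along until it is right up against the stop block; be gentle, so as not to force the rail, which may be clamped at any height. Then hang the parts pail by its wire bail from the hook's lower curl and let go, so that hook and pail hang freely, and do not disturb the loose things around.

Things in the scene. Friction and masses are not known exactly. Their poses are not given: they have to be found in the camera images.
- stand: Fixed stand: steel base 90 x 350 x 20 mm, two 280 mm posts at y = +-150 mm. Origin: centre of its underside; x to the back, y left along the rail, z up. A level flat aluminium rail, 6 mm thick (x = -3 to 3 mm), 30 mm high, is clamped between the posts at an UNREPORTED height: top edge 170 to 220 mm above the worktop; feel or look for it. In rubber bushes, it gives 1 mm per 4 N in z and y
- stop_foot (a point): Point on the stand's base plate (y = -24 mm, z = 20 mm) straight below where the hook's origin must end. The stop block, dark, 14 mm wide, is fixed to the rail's front (robot) face: y = -44 to -30 mm of the stand, out to x = -14 mm, from 10 to 28 mm below the rail's top edge. The hook's shank comes against its left face (y = -30 mm)
- s_hook: Loose S-hook of steel flat bar 12 mm wide (its y), 5 mm thick, 0.12 kg, upright in the rest block. Origin: middle of the underside of the upper curl, where the rail bears; x to the back, z up. Upper curl opens down: inside x = -5 to 5 mm; back leg straight to z = -12 mm, flared to its end at x = 12, z = -20 mm. In front a straight shank, x = -10 to -5 mm, down to the lower curl
- hook_tab (a point): Middle of the block-shaped grip tab on top of the S-hook: 14 mm (x) x 12 mm (y), from 5 to 17 mm above the hook's origin; this point is 11 mm above the origin. Grip it across y
- hook_seat (a point): Point in the S-hook's lower curl where the bail's middle rests: 23.5 mm in front of (-x) and 40.5 mm below the hook's origin, 3 mm above the curl's inside bottom. The curl opens upwards, inside x = -37 to -10 mm of the hook, underside at z = -48.5 mm; its flared tip on the robot's side, x = -42 mm, reaches up to z = -24 mm
- rest_block: Fixed wooden block 66 x 44 x 34 mm with a pocket 41.5 mm (x) x 14.5 mm (y), 20 mm deep, in which the hook's lower curl stands. Origin: centre of its underside; axes parallel to the hook's At the left a fixed lamp shade hangs over the worktop (x = 0.46 to 0.76 m, y = 0.20 to 0.33 m, underside 0.22 m up): keep the arm clear of it
- pail: Loose round aluminium parts pail on the worktop, 0.15 kg, 36 mm high, 44 mm across the rim. Origin: centre of its underside, z up. Rigid upright bail of 6 mm steel wire in its y-z plane: legs at y = +-23 mm (52 mm over the outsides), straight up to z = 95 mm, shoulder tops at 102 mm; between them the crosspiece dips to its middle. Grip it across the legs
- bail_mid (a point): Middle of the bail's dipped crosspiece (centre of the 6 mm wire), 88 mm above the pail's underside; the opening below it down to the rim is 49 mm high and 40 mm wide
- screw_jar: Bystander, loose: white screw-lid jar 49 mm across, 32 mm high; origin at centre of its underside
- dust_blower: Bystander, loose: dust blower with cream bulb and black upright nozzle, 41 mm across, 101 mm high; origin at centre of its underside
- brass_movement: Bystander, loose: flat brass clock movement 32 x 28 x 14 mm; origin at centre of its underside

How it is judged:
On the way:
1. the S-hook hangs on the rail by its upper curl, upright, against the stop block (gap under 3 mm), let go (contact force between s_hook and stand above 0.3 N and contact force between s_hook and the fingers below 0.05 N and height (world z) of s_hook above 0.16 m and angle between s_hook's own z axis and vertical below 0.3 rad and x of s_hook in the frame of stand between -0.008 and 0.008 m and y of s_hook in the frame of stand between -0.027 and -0.021 m), for 0.2 s.
At the end, for the whole second after the job is handed in: The S-hook hangs on the rail by its upper curl, upright within 0.3 rad, within 4 mm of the stop block; the pail hangs clear of the worktop, upright within 0.35 rad, its bail middle within 15 mm of the seat in the lower curl; both at rest (under 0.05 m/s) (contact force between s_hook and stand above 0.5 N and height (world z) of s_hook above 0.16 m and angle between s_hook's own z axis and vertical below 0.3 rad and x of s_hook in the frame of stand between -0.008 and 0.008 m and y of s_hook in the frame of stand between -0.027 and -0.02 m and contact force between pail and s_hook above 0.5 N and distance between bail_mid and hook_seat below 0.015 m and height (world z) of pail above 0.02 m and angle between pail's own z axis and vertical below 0.35 rad and linear speed of each of pail, s_hook below 0.05 m/s); the robot touches nothing.
It fails at once if the rail is forced: the hook is pressed on the rail or the stop block with more than 20 N (contact force between s_hook and stand above 20 N).
It fails at once if the rail is forced: the arm or the fingers push the stand with more than 20 N (contact force between any of the arm, the fingers and stand above 20 N).
It fails at once if a loose bystander is moved more than 20 mm (distance of any of screw_jar, dust_blower, brass_movement from where it was at the start of the episode above 0.02 m).
It also fails if it takes over 67 s, if anything falls off the work surface, if the arm or the gripper's body presses on something with over 40 N, if the wrist force passes 120 N, or if a joint passes its speed limit or range.

## Working session

There is one attempt and no reset: what is moved stays moved. The work goes in short steps, Python scripts to look and compute and a shell command to move; the robot and the scene stay as the last step left them, time stands still between calls to the robot, and variables do not carry over. Pictures are saved under pics/ and viewed, at most 10 in all, crops included, and the job is handed in when it is done.

```bash
mkdir -p pics; cat > h.py <<'E'
import numpy as np, cv2
from bench import r
from scipy.spatial.transform import Rotation as Ro
def snap(n,f):
    s=r.read_state(); c=r.camera(n); cv2.imwrite(f,c["color"][:,:,::-1]); return s,c
def cam(s,c):
    """returns K,R,t world->cam"""
    if "R" in c: return c["mtx"],np.array(c["R"]),np.array(c["t"])
    T=np.eye(4);T[:3,:3]=Ro.from_quat(s["eef_rot"]).as_matrix();T[:3,3]=s["ee_pos"]
    W=np.linalg.inv(T@np.array(c["hand_eye"])); return c["mtx"],W[:3,:3],W[:3,3]
def onz(M,uv,z):
    K,R,t=M; d=R.T@np.linalg.inv(K)@np.array([*uv,1.]); o=-R.T@t
    return o+d*(z-o[2])/d[2]
def proj(M,X):
    K,R,t=M; p=K@(R@np.array(X)+t); return p[:2]/p[2]
def tri(obs):
    A=np.zeros((3,3));b=np.zeros(3)
    for M,uv in obs:
        K,R,t=M; d=R.T@np.linalg.inv(K)@np.array([*uv,1.]); d/=np.linalg.norm(d);P=np.eye(3)-np.outer(d,d);A+=P;b+=P@(-R.T@t)
    return np.linalg.solve(A,b)
E
python3 - <<'E'
from h import *
import pickle
D={}
for n in("scene","side"):
    s,c=snap(n,f"pics/{n}0.png"); D[n]=cam(s,c); print(n,-D[n][1].T@D[n][2], D[n][1].round(2).tolist())
pickle.dump(D,open("cams.pkl","wb"))
print({k:np.round(v,3).tolist() for k,v in r.read_state().items()})
E
```

```text
scene [0.29872321 0.34222933 0.68874067] [[-0.92, -0.4, -0.01], [-0.27, 0.63, -0.73], [0.3, -0.67, -0.68]]
side [ 0.29739302 -1.27148914  0.75789066] [[0.97, -0.24, -0.01], [-0.13, -0.53, -0.84], [0.2, 0.81, -0.55]]
{'time': 0.1, 'joint_positions': [-1.326, 0.333, -0.065, 1.461, 0.022, 1.35, -0.089], 'joint_vel': [-0.001, -0.001, 0.002, -0.002, -0.0, 0.001, 0.0], 'joint_torque': [0.001, -62.454, 0.024, -39.072, -0.061, 0.037, 0.0], 'ee_pos': [0.165, 0.602, 0.233], 'eef_rot': [0.133, 0.991, -0.001, -0.0], 'ft_force': [-0.487, 0.197, -0.213], 'torque': [0.043, 0.017, -0.068], 'grip_force': 0.0, 'width': 0.087}
```

View pics/scene0.png

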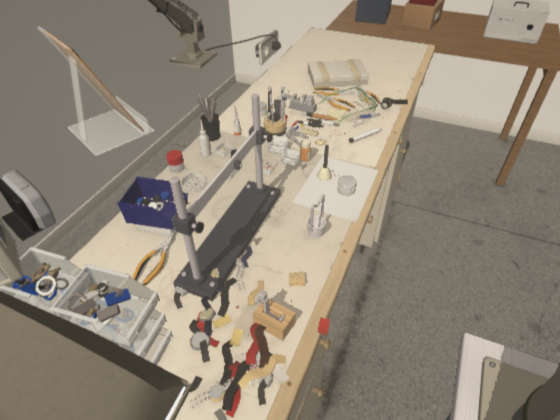

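View pics/side0.png

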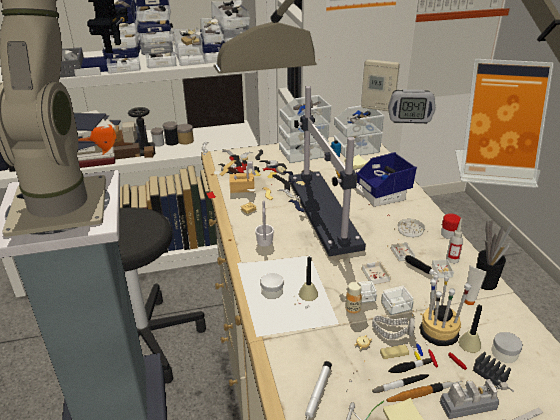

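The scene view shows the block with the hook at about (273,315), the pail at (317,222), jar (346,186), blower (324,172), brass movement (297,279), and the stand from (190,280) to (270,190). In the side view, the block is at (241,182), the pail at (264,233), and the stand from (290,180) to (345,245).

```bash
python3 - <<'E'
import cv2,numpy as np
a=cv2.imread("pics/scene0.png")[90:345,165:365]; b=cv2.imread("pics/side0.png")[80:270,215:385]
a=cv2.resize(a,None,fx=2.35,fy=2.35,interpolation=cv2.INTER_CUBIC)
cv2.imwrite("pics/a.png",cv2.resize(cv2.imread("pics/scene0.png")[90:345,165:365],None,fx=2.35,fy=2.35,interpolation=2))
cv2.imwrite("pics/b.png",cv2.resize(cv2.imread("pics/side0.png")[80:270,215:385],None,fx=3,fy=3,interpolation=2))
E
```

```text
(no output)
```

View pics/a.png

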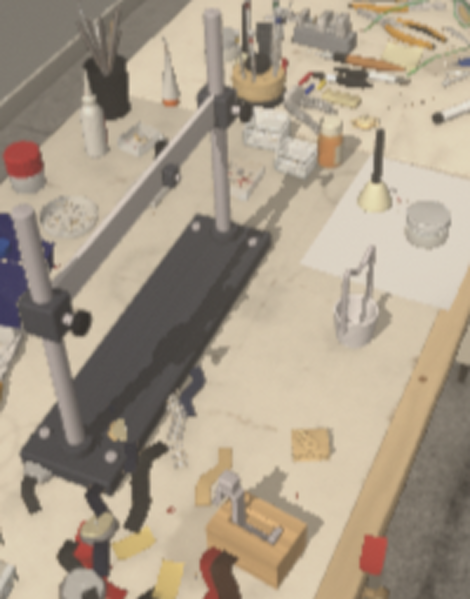

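View pics/b.png

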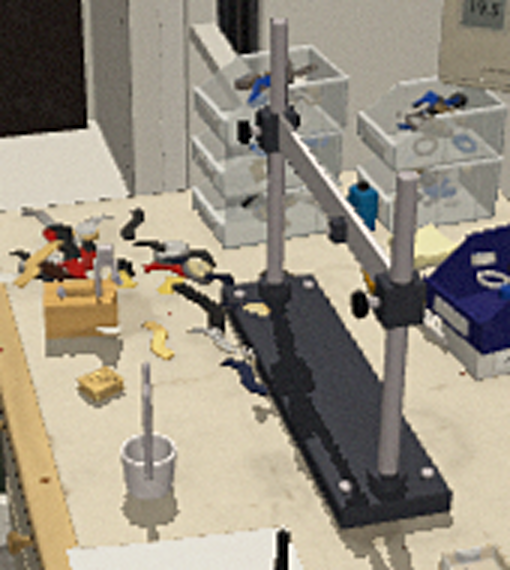

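```bash
python3 - <<'E'
from h import *
import pickle
D=pickle.load(open("cams.pkl","rb"));S,B=D["scene"],D["side"]
a=lambda u,v:(165+u/2.35,90+v/2.35); b=lambda u,v:(215+u/3,80+v/3)
p=lambda n,x:print(n,np.round(x,4))
for n,q in dict(BR=(198,216),FR=(270,238),BL=(22,452),FL=(122,472)).items(): p("a base "+n,onz(S,a(*q),.02))
for n,q in dict(FL=(225,290),BL=(310,277),FR=(340,508),BR=(451,487)).items(): p("b base "+n,onz(B,b(*q),.02))
p("postR top",tri([(S,a(212,12)),(B,b(407,176))])); p("postL top",tri([(S,a(27,211)),(B,b(279,20))]))
p("stop",tri([(S,a(172,176)),(B,b(339,229))]))
p("tab",tri([(S,a(229,481)),(B,b(105,250))]))
for q in [(209,524),(236,494),(306,538),(278,570)]: p("blk",onz(S,a(*q),.034))
for q in [(42,290),(118,286)]: p("blk b back/front",onz(B,b(*q),.034))
p("rim a",onz(S,a(356,316),.036));p("rim b",onz(B,b(149,458),.036))
p("sh",onz(S,a(346,272),.1));p("sh",onz(S,a(371,252),.1));p("sh b",onz(B,b(147,366),.1))
p("movement",onz(S,a(311,438),.014));p("jar",onz(S,a(428,215),.032));p("blower",onz(S,a(376,208),.0))
E
```

```text
a base BR [ 0.7    -0.3693  0.02  ]
a base FR [ 0.6131 -0.3664  0.02  ]
a base BL [ 0.6961 -0.0275  0.02  ]
a base FL [ 0.6073 -0.0434  0.02  ]
b base FL [ 0.6138 -0.0412  0.02  ]
b base BL [ 0.6964 -0.0375  0.02  ]
b base FR [ 0.6165 -0.3766  0.02  ]
b base BR [ 0.7063 -0.3727  0.02  ]
postR top [ 0.661 -0.353  0.278]
postL top [ 0.6553 -0.0544  0.2788]
stop [ 0.6515 -0.2405  0.1797]
tab [ 0.5039 -0.0373  0.0744]
blk [ 0.5137 -0.0197  0.034 ]
blk [ 0.5061 -0.0531  0.034 ]
blk [ 0.4396 -0.0382  0.034 ]
blk [ 0.4486 -0.0046  0.034 ]
blk b back/front [ 0.4478 -0.0235  0.034 ]
blk b back/front [ 0.5157 -0.0335  0.034 ]
rim a [ 0.4852 -0.2777  0.036 ]
rim b [ 0.4871 -0.301   0.036 ]
sh [ 0.494  -0.2656  0.1   ]
sh [ 0.4823 -0.3     0.1   ]
sh b [ 0.4936 -0.271   0.1   ]
movement [ 0.4768 -0.1431  0.014 ]
jar [ 0.4672 -0.4543  0.032 ]
blower [ 0.533  -0.4822  0.    ]
```

```bash
cat >> h.py <<'E'
def go(*targets,yaw=None):
    """tool-axis increments (in shares of 3cm) from present pose to each target in turn; yaw = wanted world yaw of tool y-axis rel. to world y"""
    s=r.read_state(); R=Ro.from_quat(s["eef_rot"]).as_matrix(); p=np.array(s["ee_pos"])
    print("now",p.round(4),"tooly yaw",round(np.arctan2(-R[0,1],R[1,1]),4),"tilt",R[:2,2].round(4))
    for T in targets:
        d=R.T@(np.array(T)-p)/.03; print(T,"total share",d.round(2),"n>=",int(np.ceil(max(abs(d).max(),np.linalg.norm(d)/1.38)))); p=np.array(T)
    if yaw is not None:
        y=np.arctan2(-R[0,1],R[1,1]); print("az total share (z down)",round(-(np.degrees(yaw-y))/6,2))
E
python3 -c "
from h import *
c=r.camera('wrist');print(np.round(c['hand_eye'],3).tolist(),c['mtx'].tolist())"
python3 -m crank '[{"claw":-1,"dx":-0.72,"dy":-0.92},{"claw":-1,"dx":-0.72,"dy":-0.92},{"claw":-1,"dx":-0.72,"dy":-0.92},{"claw":-1,"dx":-0.72,"dy":-0.92},{"claw":-1,"dx":-0.72,"dy":-0.92},{"claw":-1,"dx":-0.72,"dy":-0.92},{"claw":-1,"dx":-0.72,"dy":-0.92},{"claw":-1,"dx":-0.72,"dy":-0.92}]'
```

```text
[[0.001, -0.952, -0.307, 0.084], [1.0, 0.001, 0.0, 0.0], [0.0, -0.307, 0.952, -0.15], [0.0, 0.0, 0.0, 1.0]] [[365.66262724562864, 0.0, 280.4769055570657], [0.0, 365.66262724562864, 207.4651595624499], [0.0, 0.0, 1.0]]invalid input at $[0]: expected keys claw, dx, dy, dz, ax, ay, az
```

```bash
python3 -m crank '[{"claw":-1,"dx":-0.72,"dy":-0.92,"dz":0,"ax":0,"ay":0,"az":0},{"claw":-1,"dx":-0.72,"dy":-0.92,"dz":0,"ax":0,"ay":0,"az":0},{"claw":-1,"dx":-0.72,"dy":-0.92,"dz":0,"ax":0,"ay":0,"az":0},{"claw":-1,"dx":-0.72,"dy":-0.92,"dz":0,"ax":0,"ay":0,"az":0},{"claw":-1,"dx":-0.72,"dy":-0.92,"dz":0,"ax":0,"ay":0,"az":0},{"claw":-1,"dx":-0.72,"dy":-0.92,"dz":0,"ax":0,"ay":0,"az":0},{"claw":-1,"dx":-0.72,"dy":-0.92,"dz":0,"ax":0,"ay":0,"az":0},{"claw":-1,"dx":-0.72,"dy":-0.92,"dz":0,"ax":0,"ay":0,"az":0}]'
python3 -c "
from h import *
go([.30,.28,.234],[.36,.05,.234],[.47,-.03,.234]);print(r.read_state()['joint_positions'])"
```

```text
time: 0.82
ee_pos: [0.2739, 0.3423, 0.2334]
eef_rot: [0.133, 0.991, 0.0, -0.0]
ft_force: [0.7, 0.2, -0.0]
width: 0.0869
grip_force: 0.0
now [0.2739 0.3423 0.2334] tooly yaw -0.2678 tilt [-0.0002  0.0001]
[0.3, 0.28, 0.234] total share [-1.39 -1.77 -0.02] n>= 2
[0.36, 0.05, 0.234] total share [-3.96 -6.86 -0.  ] n>= 7
[0.47, -0.03, 0.234] total share [-4.24 -1.6  -0.  ] n>= 5
[-1.08005319 -0.08522225  0.07570486  1.92591272  0.00641112  1.30066278
  0.29668973]
```

```bash
python3 -m crank '[{"claw":-1,"dx":-0.7,"dy":-0.9,"dz":0,"ax":0,"ay":0,"az":0},{"claw":-1,"dx":-0.7,"dy":-0.9,"dz":0,"ax":0,"ay":0,"az":0},{"claw":-1,"dx":-0.6,"dy":-1,"dz":0,"ax":0,"ay":0,"az":0},{"claw":-1,"dx":-0.6,"dy":-1,"dz":0,"ax":0,"ay":0,"az":0},{"claw":-1,"dx":-0.6,"dy":-1,"dz":0,"ax":0,"ay":0,"az":0},{"claw":-1,"dx":-0.6,"dy":-1,"dz":0,"ax":0,"ay":0,"az":0},{"claw":-1,"dx":-0.6,"dy":-1,"dz":0,"ax":0,"ay":0,"az":0},{"claw":-1,"dx":-0.6,"dy":-1,"dz":0,"ax":0,"ay":0,"az":0}]'
python3 -c "
from h import *
go([.42,-.03,.234]);print(r.read_state()['joint_positions'])"
```

```text
time: 1.48
ee_pos: [0.3563, 0.077, 0.2335]
eef_rot: [0.133, 0.991, 0.0, -0.0]
ft_force: [0.8, 0.7, 1.1]
width: 0.0875
grip_force: 0.0
now [0.3563 0.077  0.2335] tooly yaw -0.2678 tilt [0.     0.0006]
[0.42, -0.03, 0.234] total share [-2.99 -2.88 -0.02] n>= 4
[-0.84075764 -0.32467578  0.41262012  2.08979821  0.13087655  1.35241097
  0.82708069]
```

```bash
python3 -m crank '[{"claw":-1,"dx":-0.8,"dy":-0.8,"dz":0,"ax":0,"ay":0,"az":0},{"claw":-1,"dx":-0.8,"dy":-0.8,"dz":0,"ax":0,"ay":0,"az":0},{"claw":-1,"dx":-0.8,"dy":-0.7,"dz":0,"ax":0,"ay":0,"az":0},{"claw":-1,"dx":-0.8,"dy":-0.6,"dz":0,"ax":0,"ay":0,"az":0},{"claw":-1,"dx":0,"dy":0,"dz":0,"ax":0,"ay":0,"az":0},{"claw":-1,"dx":0,"dy":0,"dz":0,"ax":0,"ay":0,"az":0}]'
python3 - <<'E'
from h import *
import pickle
s,c=snap("wrist","pics/w1.png");pickle.dump(cam(s,c),open("w1.pkl","wb"))
im=cv2.imread("pics/w1.png");M=cam(s,c);u=proj(M,[.48,-.03,.04]);print(u)
print(s["ee_pos"])
E
```

```text
time: 1.98
ee_pos: [0.4261, -0.0317, 0.2334]
eef_rot: [0.135, 0.991, -0.0, -0.0]
ft_force: [0.2, 0.3, 0.5]
width: 0.087
grip_force: 0.0
[296.31186042 231.31403546]
[ 0.42605875 -0.03165031  0.23335064]
```

View pics/w1.png

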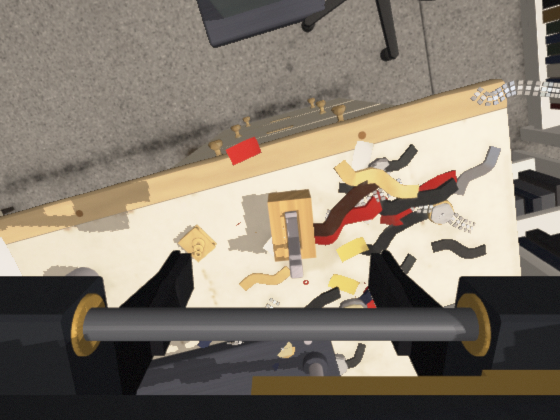

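The wrist view (robot side at the top) shows block top corners near (268,194), (310,191), (315,259), (273,264), with the tab at about (296,270).

```bash
cat > /tmp/z.py <<'E'
import sys;sys.path.insert(0,'.')
from h import *
import pickle
M=pickle.load(open("w1.pkl","rb"))
P=[onz(M,q,.034) for q in [(268,194),(310,191),(315,259),(273,264)]]
for p in P: print(p.round(4))
print("c",np.mean(P,0).round(4)); d=P[2]-P[1]+P[3]-P[0]; print("yaw",np.arctan2(d[1],d[0]))
print("tab top", onz(M,(296,271),.0795), onz(M,(292,212),.034))
im=cv2.imread("pics/w1.png")[180:300,240:340]; cv2.imwrite("pics/w1c.png",cv2.resize(im,None,fx=5,fy=5,interpolation=2))
E
python3 /tmp/z.py
```

```text
[ 0.4365 -0.0474  0.034 ]
[ 0.4446 -0.0065  0.034 ]
[ 0.5178 -0.0193  0.034 ]
[ 0.5117 -0.0635  0.034 ]
c [ 0.4776 -0.0342  0.034 ]
yaw -0.19289788528698773
tab top [ 0.50247009 -0.03784076  0.0795    ] [ 0.46099772 -0.02926258  0.034     ]
```

View pics/w1c.png

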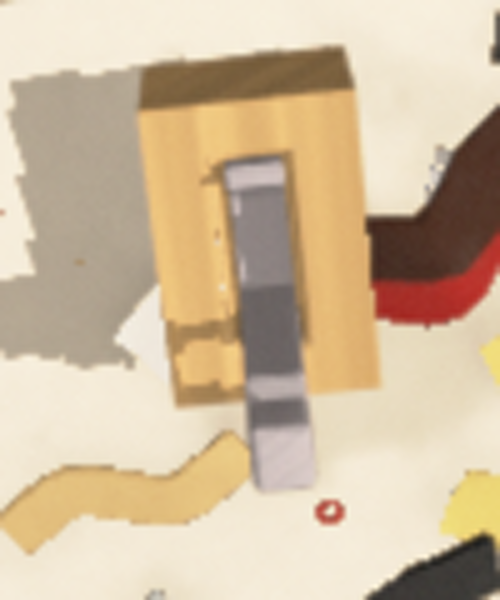

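```bash
python3 - <<'E'
from h import *
import pickle
M=pickle.load(open("w1.pkl","rb")); f=lambda u,v:(240+u/5,180+v/5)
P=[onz(M,f(*q),.034) for q in [(140,112),(353,88),(380,388),(178,407)]]
print("c",np.mean(P,0).round(4)); d=P[2]-P[1]+P[3]-P[0]; yaw=np.arctan2(d[1],d[0]); print("yaw",yaw,np.linalg.norm(d)/2)
t=onz(M,f(284,458),.0795);print("tab",t, onz(M,f(257,172),.0385))
# curl tip vs tab direction for yaw
e=t-onz(M,f(257,172),.0385);print("hook yaw",np.arctan2(e[1],e[0]),np.hypot(*e[:2]))
g=[t[0],t[1],.15]; go(g,[t[0],t[1],.0735-.008+.002],yaw=-.185)
E
```

```text
c [ 0.4805 -0.0338  0.034 ]
yaw -0.15774437624196644 0.06574593217755649
tab [ 0.50326475 -0.03728393  0.0795    ] [ 0.46178027 -0.03022619  0.0385    ]
hook yaw -0.1685161725261829 0.042080553273662245
now [ 0.4256 -0.0305  0.2333] tooly yaw -0.2686 tilt [-0.0008 -0.    ]
[np.float64(0.5032647450108299), np.float64(-0.0372839272246357), 0.15] total share [-2.56  0.47  2.77] n>= 3
[np.float64(0.5032647450108299), np.float64(-0.0372839272246357), 0.0675] total share [-0.    0.    2.75] n>= 3
az total share (z down) -0.8
```

```bash
python3 -m crank '[{"claw":-1,"dx":-0.85,"dy":0.16,"dz":0.7,"ax":0,"ay":0,"az":0},{"claw":-1,"dx":-0.85,"dy":0.16,"dz":0.7,"ax":0,"ay":0,"az":0},{"claw":-1,"dx":-0.85,"dy":0.16,"dz":0.7,"ax":0,"ay":0,"az":0},{"claw":-1,"dx":0,"dy":0,"dz":0,"ax":0,"ay":0,"az":-0.98},{"claw":-1,"dx":0,"dy":0,"dz":0,"ax":0,"ay":0,"az":0},{"claw":-1,"dx":0,"dy":0,"dz":0,"ax":0,"ay":0,"az":0}]'
python3 - <<'E'
from h import *
go([.5033,-.0373,.0775],yaw=-.165)
E
```

```text
time: 2.53
ee_pos: [0.5029, -0.0362, 0.1703]
eef_rot: [0.083, 0.997, -0.0, -0.001]
ft_force: [-0.4, -0.7, 0.5]
width: 0.087
grip_force: 0.0
now [ 0.5029 -0.0362  0.1703] tooly yaw -0.1667 tilt [-0.0013  0.    ]
[0.5033, -0.0373, 0.0775] total share [-0.02 -0.03  3.09] n>= 4
az total share (z down) -0.02
```

```bash
python3 -m crank '[{"claw":-1,"dx":-0.02,"dy":-0.03,"dz":0.8,"ax":0,"ay":0,"az":0},{"claw":-1,"dx":0,"dy":0,"dz":0.8,"ax":0,"ay":0,"az":0},{"claw":-1,"dx":0,"dy":0,"dz":0.8,"ax":0,"ay":0,"az":0},{"claw":-1,"dx":0,"dy":0,"dz":0.69,"ax":0,"ay":0,"az":0},{"claw":-1,"dx":0,"dy":0,"dz":0,"ax":0,"ay":0,"az":0},{"claw":0.6,"dx":0,"dy":0,"dz":0,"ax":0,"ay":0,"az":0},{"claw":0.6,"dx":0,"dy":0,"dz":0,"ax":0,"ay":0,"az":0},{"claw":0.6,"dx":0,"dy":0,"dz":0,"ax":0,"ay":0,"az":0}]' 20
python3 -m crank '[{"claw":1,"dx":0,"dy":0,"dz":0,"ax":0,"ay":0,"az":0},{"claw":1,"dx":0,"dy":0,"dz":0,"ax":0,"ay":0,"az":0},{"claw":1,"dx":0,"dy":0,"dz":0,"ax":0,"ay":0,"az":0},{"claw":1,"dx":0,"dy":0,"dz":0,"ax":0,"ay":0,"az":0},{"claw":1,"dx":0,"dy":0,"dz":0,"ax":0,"ay":0,"az":0},{"claw":1,"dx":0,"dy":0,"dz":0,"ax":0,"ay":0,"az":0}]' 25
```

```text
time: 3.2
ee_pos: [0.505, -0.0375, 0.0798]
eef_rot: [0.083, 0.997, 0.001, 0.001]
ft_force: [-0.0, 0.3, -0.2]
width: 0.0743
grip_force: 0.0
time: 3.7
ee_pos: [0.5039, -0.0379, 0.0778]
eef_rot: [0.083, 0.997, -0.0, -0.0]
ft_force: [0.4, -0.3, 0.7]
width: 0.035
grip_force: 0.0
```

```bash
python3 -m crank '[{"claw":1,"dx":0,"dy":0,"dz":0,"ax":0,"ay":0,"az":0},{"claw":1,"dx":0,"dy":0,"dz":0,"ax":0,"ay":0,"az":0},{"claw":1,"dx":0,"dy":0,"dz":0,"ax":0,"ay":0,"az":0},{"claw":1,"dx":0,"dy":0,"dz":0,"ax":0,"ay":0,"az":0},{"claw":1,"dx":0,"dy":0,"dz":0,"ax":0,"ay":0,"az":0},{"claw":1,"dx":0,"dy":0,"dz":0,"ax":0,"ay":0,"az":0},{"claw":1,"dx":0,"dy":0,"dz":0,"ax":0,"ay":0,"az":0}]' 25
```

```text
time: 4.28
ee_pos: [0.5039, -0.0379, 0.0778]
eef_rot: [0.082, 0.997, 0.0, -0.0]
ft_force: [-0.8, -0.4, 0.1]
width: 0.0116
grip_force: 25.0
```

```bash
python3 -m crank '[{"claw":1,"dx":0,"dy":0,"dz":-0.3,"ax":0,"ay":0,"az":0},{"claw":1,"dx":0,"dy":0,"dz":-0.6,"ax":0,"ay":0,"az":0},{"claw":1,"dx":0,"dy":0,"dz":-0.9,"ax":0,"ay":0,"az":0},{"claw":1,"dx":0,"dy":0,"dz":-1,"ax":0,"ay":0,"az":0},{"claw":1,"dx":0,"dy":0,"dz":-1,"ax":0,"ay":0,"az":0},{"claw":1,"dx":0,"dy":0,"dz":-1,"ax":0,"ay":0,"az":0},{"claw":1,"dx":0,"dy":0,"dz":-0.95,"ax":0,"ay":0,"az":-0.89},{"claw":1,"dx":0,"dy":0,"dz":0,"ax":0,"ay":0,"az":-0.89}]'
python3 - <<'E'
from h import *
go([.60,-.20,.25],yaw=.018)
E
```

```text
time: 4.95
ee_pos: [0.506, -0.0385, 0.2562]
eef_rot: [-0.012, 1.0, 0.001, 0.004]
ft_force: [0.8, -0.5, -1.0]
width: 0.0118
grip_force: 25.0
now [ 0.506  -0.0385  0.2562] tooly yaw 0.0243 tilt [0.0074 0.0019]
[0.6, -0.2, 0.25] total share [-3.   -5.46  0.22] n>= 6
az total share (z down) 0.06
```

```bash
python3 -m crank '[{"claw":1,"dx":-0.52,"dy":-0.91,"dz":0,"ax":0,"ay":0,"az":0},{"claw":1,"dx":-0.52,"dy":-0.91,"dz":0,"ax":0,"ay":0,"az":0},{"claw":1,"dx":-0.52,"dy":-0.91,"dz":0,"ax":0,"ay":0,"az":0},{"claw":1,"dx":-0.52,"dy":-0.91,"dz":0,"ax":0,"ay":0,"az":0},{"claw":1,"dx":-0.52,"dy":-0.91,"dz":0,"ax":0,"ay":0,"az":0},{"claw":1,"dx":-0.52,"dy":-0.91,"dz":0,"ax":0,"ay":0,"az":0},{"claw":1,"dx":0,"dy":0,"dz":0,"ax":0,"ay":0,"az":0},{"claw":1,"dx":0,"dy":0,"dz":0,"ax":0,"ay":0,"az":0}]'
python3 - <<'E'
from h import *
import pickle
D=pickle.load(open("cams.pkl","rb"))
s,c=snap("scene","pics/s1.png");s,c2=snap("side","pics/d1.png")
p=s["ee_pos"];print(p, r.read_state()["eef_rot"])
def crop(n,M,h,w,f):
    u=proj(M,[.64,-.2,.21]);x,y=int(u[0]-w/2),int(u[1]-h/2);print(n,x,y)
    return cv2.resize(cv2.imread(n)[y:y+h,x:x+w],None,fx=f,fy=f,interpolation=2)
A=crop("pics/s1.png",D["scene"],140,100,4);B=crop("pics/d1.png",D["side"],140,100,4)
cv2.imwrite("pics/c1.png",np.hstack([A,B]))
E
```

```text
time: 5.62
ee_pos: [0.6005, -0.2019, 0.2502]
eef_rot: [-0.009, 1.0, -0.001, -0.001]
ft_force: [0.8, 0.4, -0.9]
width: 0.0118
grip_force: 25.0
[ 0.60061995 -0.20015328  0.25036371] [-1.07218978e-02  9.99942486e-01  2.27564546e-04 -1.21333522e-04]
pics/s1.png 181 94
pics/d1.png 267 67
```

View pics/c1.png

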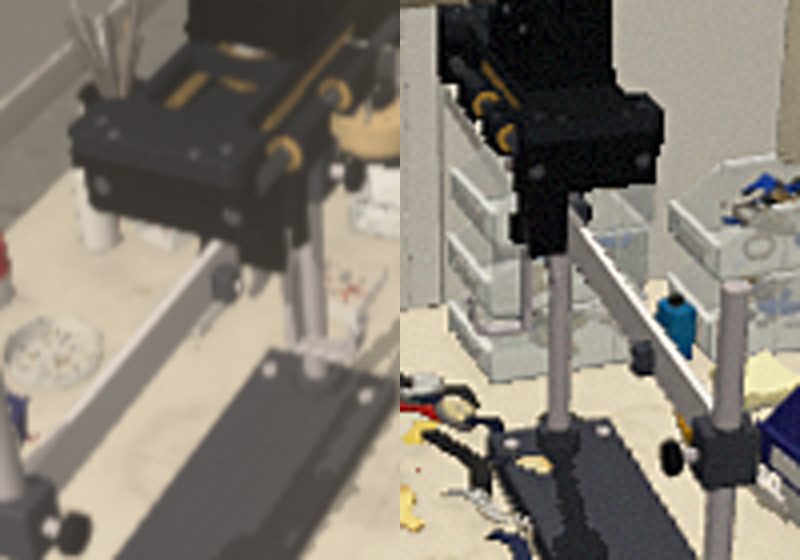

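The crops show the rail's white top strip from about (30,455) to (220,245) in the scene half and from (575,215) to (712,405) in the side half; hook still clear in front.

```bash
python3 - <<'E'
from h import *
import pickle
D=pickle.load(open("cams.pkl","rb"))
def edge(n,p0,p1):  # sample across strip, walking from p0 to p1; find strongest bright->dark drop towards +v/normal
    g=cv2.GaussianBlur(cv2.imread(n),(0,0),.6).astype(float).mean(2); p0,p1=np.array(p0,float),np.array(p1,float)
    d=p1-p0; nrm=np.array([-d[1],d[0]])/np.hypot(*d)
    if nrm[1]<0: nrm=-nrm
    o=np.arange(-5,5.01,.25);out=[]
    for a in np.linspace(0,1,30):
        q=p0+a*d+o[:,None]*nrm
        v=cv2.remap(g.astype(np.float32),q[:,0].astype(np.float32)[None],q[:,1].astype(np.float32)[None],1)[0]
        i=np.argmin(np.gradient(v)); out.append((*q[i],o[i]))
    out=np.array(out); m=np.median(out[:,2]); k=abs(out[:,2]-m)<1.5; print(n,"offsets",out[:,2].round(1).tolist())
    vx,vy,x,y=cv2.fitLine(out[k,:2].astype(np.float32),cv2.DIST_HUBER,0,.01,.01).ravel(); return (x,y),(vx,vy)
S=edge("pics/s1.png",(181+48/4,94+440/4),(181+200/4,94+268/4))
B=edge("pics/d1.png",(267+185/4,67+232/4),(267+305/4,67+392/4))
N=[];
for (p,v),M in((S,D["scene"]),(B,D["side"])):
    K,R,t=M; ray=lambda q:R.T@np.linalg.inv(K)@np.array([*q,1.]); n=np.cross(ray(p),ray((p[0]+30*v[0],p[1]+30*v[1]))); n/=np.linalg.norm(n); N.append((n,n@(-R.T@t)))
A=np.array([N[0][0],N[1][0]]);b=np.array([N[0][1],N[1][1]])
dr=np.cross(*A);dr/=np.linalg.norm(dr);print("dir",dr)
for y in(-.1,-.2,-.23,-.3):
    xz=np.linalg.solve(A[:,[0,2]],b-A[:,1]*y);print(y,xz)
print("stop", [ (tri([(D["scene"],(181+227/4,94+283/4)),(D["side"],(267+243/4,67+357/4))])).round(4)])
E
```

```text
pics/s1.png offsets [-0.2, -0.2, -0.5, 0.0, 0.2, 0.8, 0.8, 0.8, 0.8, 0.5, 0.8, 0.5, 0.5, 0.5, 0.5, 0.2, 0.5, 0.2, 0.2, 0.0, 0.2, 0.0, 0.2, 0.0, 0.0, 0.0, 0.0, -0.2, -0.5, -0.2]
pics/d1.png offsets [1.0, 1.2, 1.2, 0.8, 1.0, 0.8, 1.2, 1.0, 1.2, 1.0, 1.0, 1.2, 1.0, 1.2, 1.2, 1.2, 1.2, 1.2, 1.5, 1.5, 1.5, 1.5, 1.5, -3.2, 1.8, 1.5, 1.5, 1.5, 1.5, 1.5]
dir [-0.14029498  0.97229299  0.18698571]
-0.1 [0.6346629  0.22739001]
-0.2 [0.64909219 0.20815859]
-0.23 [0.65342098 0.20238917]
-0.3 [0.66352148 0.18892718]
stop [array([ 0.6517, -0.2398,  0.18  ])]
```

```bash
python3 - <<'E'
from h import *
import pickle
from scipy.optimize import least_squares
D=pickle.load(open("cams.pkl","rb"))
L={"scene":[((181+48/4,94+440/4),(181+200/4,94+268/4),.25)],"side":[((267+185/4,67+232/4),(267+305/4,67+392/4),1.2)]}
def res(v,yaw):
    o=[]
    for n,l in L.items():
        for p0,p1,off in l:
            p0,p1=np.array(p0),np.array(p1);d=p1-p0;N=np.array([-d[1],d[0]])/np.hypot(*d); N=N if N[1]>0 else -N
            for y in(-.25,-.2,-.12): o.append((proj(D[n],[v[0]-np.sin(yaw)*(y+.22),y,v[1]])-p0)@N-off)
    return o
for yaw in(0,.018,.03):
    q=least_squares(res,[.655,.2],args=(yaw,));print(yaw,"front-top edge at y=-.22",q.x.round(4),np.round(q.fun,1))
E
```

```text
0 front-top edge at y=-.22 [0.6525 0.2028] [-0.2 -0.   0.3  0.5  0.  -0.6]
0.018 front-top edge at y=-.22 [0.652  0.2043] [-0.7 -0.1  0.8  0.1 -0.  -0.2]
0.03 front-top edge at y=-.22 [0.6527 0.2039] [-1.  -0.2  1.2 -0.2 -0.1  0.1]
```

```bash
python3 -m crank '[{"claw":1,"dx":-0.6,"dy":-0.05,"dz":0,"ax":0,"ay":0,"az":0},{"claw":1,"dx":-0.6,"dy":-0.05,"dz":0,"ax":0,"ay":0,"az":0},{"claw":1,"dx":-0.6,"dy":-0.05,"dz":0,"ax":0,"ay":0,"az":0},{"claw":1,"dx":0,"dy":0,"dz":0,"ax":0,"ay":0,"az":0},{"claw":1,"dx":0,"dy":0,"dz":0.1,"ax":0,"ay":0,"az":0},{"claw":1,"dx":0,"dy":0,"dz":0.1,"ax":0,"ay":0,"az":0},{"claw":1,"dx":0,"dy":0,"dz":0.1,"ax":0,"ay":0,"az":0},{"claw":1,"dx":0,"dy":0,"dz":0,"ax":0,"ay":0,"az":0}]'
python3 - <<'E'
from h import *
import pickle
D=pickle.load(open("cams.pkl","rb"))
s,c=snap("scene","pics/s2.png");s,c2=snap("side","pics/d2.png");print(s["ee_pos"],s["ft_force"])
A=cv2.imread("pics/s2.png")[120:220,215:290];B=cv2.imread("pics/d2.png")[90:190,285:360]
cv2.imwrite("pics/c2.png",np.hstack([cv2.resize(q,None,fx=5.3,fy=5.3,interpolation=2) for q in(A,B)]))
E
```

```text
time: 6.38
ee_pos: [0.6543, -0.2026, 0.2409]
eef_rot: [-0.011, 1.0, 0.0, -0.0]
ft_force: [0.4, 0.2, -1.7]
width: 0.0118
grip_force: 25.0
[ 0.65444982 -0.20267303  0.24123014] [ 0.79435704 -0.15351389 -1.33524116]
```

View pics/c2.png

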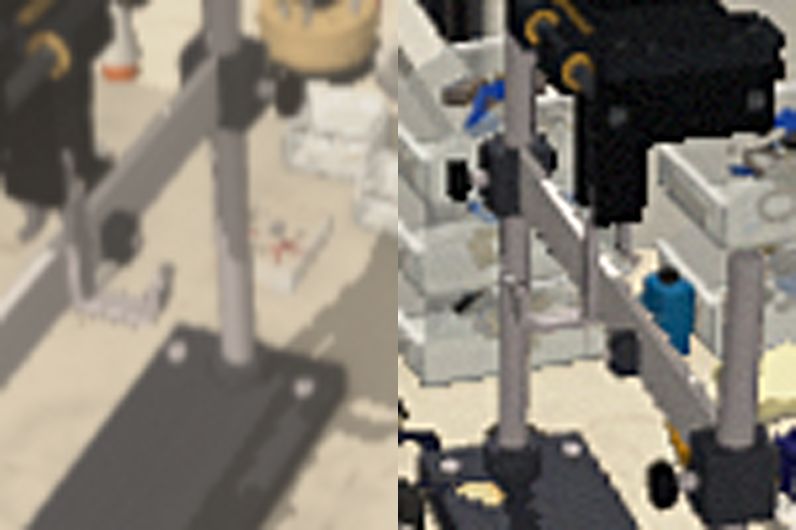

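The picture shows the shank in front of the rail and the back leg behind it, about 20 mm left of the stop. Descending.

```bash
python3 -m crank '[{"claw":1,"dx":0,"dy":0,"dz":0.1,"ax":0,"ay":0,"az":0},{"claw":1,"dx":0,"dy":0,"dz":0.1,"ax":0,"ay":0,"az":0},{"claw":1,"dx":0,"dy":0,"dz":0,"ax":0,"ay":0,"az":0},{"claw":1,"dx":0,"dy":0,"dz":0,"ax":0,"ay":0,"az":0}]'
python3 -m crank '[{"claw":1,"dx":0,"dy":0,"dz":0.08,"ax":0,"ay":0,"az":0},{"claw":1,"dx":0,"dy":0,"dz":0.08,"ax":0,"ay":0,"az":0},{"claw":1,"dx":0,"dy":0,"dz":0,"ax":0,"ay":0,"az":0},{"claw":1,"dx":0,"dy":0,"dz":0,"ax":0,"ay":0,"az":0}]'
python3 -m crank '[{"claw":1,"dx":0,"dy":0,"dz":0.06,"ax":0,"ay":0,"az":0},{"claw":1,"dx":0,"dy":0,"dz":0,"ax":0,"ay":0,"az":0},{"claw":1,"dx":0,"dy":0,"dz":0,"ax":0,"ay":0,"az":0}]'
```

```text
time: 6.82
ee_pos: [0.6549, -0.203, 0.235]
eef_rot: [-0.011, 1.0, 0.0, -0.0]
ft_force: [0.1, 0.5, -0.6]
width: 0.0115
grip_force: 25.0
time: 7.15
ee_pos: [0.6551, -0.203, 0.2303]
eef_rot: [-0.011, 1.0, 0.0, -0.0]
ft_force: [-0.3, -1.0, -0.4]
width: 0.0117
grip_force: 25.0
time: 7.4
ee_pos: [0.6553, -0.203, 0.2289]
eef_rot: [-0.011, 1.0, -0.0, 0.0]
ft_force: [2.5, -0.3, 0.3]
width: 0.012
grip_force: 25.0
```

```bash
python3 -m crank '[{"claw":1,"dx":0,"dy":0,"dz":0,"ax":0,"ay":0,"az":0},{"claw":1,"dx":0,"dy":0,"dz":0,"ax":0,"ay":0,"az":0}]'
python3 -m crank '[{"claw":1,"dx":-0.03,"dy":0,"dz":0.04,"ax":0,"ay":0,"az":0},{"claw":1,"dx":0,"dy":0,"dz":0,"ax":0,"ay":0,"az":0},{"claw":1,"dx":0,"dy":0,"dz":0,"ax":0,"ay":0,"az":0}]'
python3 -m crank '[{"claw":1,"dx":0,"dy":0,"dz":0.05,"ax":0,"ay":0,"az":0},{"claw":1,"dx":0,"dy":0,"dz":0,"ax":0,"ay":0,"az":0},{"claw":1,"dx":0,"dy":0,"dz":0,"ax":0,"ay":0,"az":0}]'
```

```text
time: 7.57
ee_pos: [0.6552, -0.203, 0.2289]
eef_rot: [-0.011, 1.0, -0.0, 0.0]
ft_force: [2.0, -0.6, 0.5]
width: 0.0117
grip_force: 25.0
time: 7.82
ee_pos: [0.656, -0.203, 0.2275]
eef_rot: [-0.011, 1.0, 0.0, 0.0]
ft_force: [1.6, 0.2, 0.6]
width: 0.0118
grip_force: 25.0
time: 8.07
ee_pos: [0.6562, -0.2031, 0.2264]
eef_rot: [-0.011, 1.0, -0.0, 0.0]
ft_force: [1.9, -0.6, 3.3]
width: 0.0116
grip_force: 25.0
```

```bash
python3 -m crank '[{"claw":1,"dx":-0.05,"dy":0,"dz":-0.03,"ax":0,"ay":0,"az":0},{"claw":1,"dx":0,"dy":0,"dz":0,"ax":0,"ay":0,"az":0},{"claw":1,"dx":0,"dy":0,"dz":0,"ax":0,"ay":0,"az":0}]'
python3 -m crank '[{"claw":1,"dx":-0.02,"dy":0,"dz":0.04,"ax":0,"ay":0,"az":0},{"claw":1,"dx":0,"dy":0,"dz":0,"ax":0,"ay":0,"az":0},{"claw":1,"dx":0,"dy":0,"dz":0,"ax":0,"ay":0,"az":0}]'
```

```text
time: 8.32
ee_pos: [0.6571, -0.2029, 0.2263]
eef_rot: [-0.011, 1.0, 0.0, -0.001]
ft_force: [-0.3, 1.1, -2.6]
width: 0.0114
grip_force: 25.0
time: 8.57
ee_pos: [0.6578, -0.2029, 0.2253]
eef_rot: [-0.011, 1.0, 0.0, -0.0]
ft_force: [0.2, 0.3, -0.5]
width: 0.0116
grip_force: 25.0
```

Freed. Continue down.

```bash
for i in 1; do python3 -m crank '[{"claw":1,"dx":0,"dy":0,"dz":0.05,"ax":0,"ay":0,"az":0},{"claw":1,"dx":0,"dy":0,"dz":0,"ax":0,"ay":0,"az":0},{"claw":1,"dx":0,"dy":0,"dz":0,"ax":0,"ay":0,"az":0}]'; done
python3 -m crank '[{"claw":1,"dx":0,"dy":0,"dz":0.05,"ax":0,"ay":0,"az":0},{"claw":1,"dx":0,"dy":0,"dz":0,"ax":0,"ay":0,"az":0},{"claw":1,"dx":0,"dy":0,"dz":0,"ax":0,"ay":0,"az":0}]'
```

```text
time: 8.82
ee_pos: [0.658, -0.2029, 0.2241]
eef_rot: [-0.011, 1.0, 0.0, -0.0]
ft_force: [-0.4, 0.1, -1.2]
width: 0.0116
grip_force: 25.0
time: 9.07
ee_pos: [0.658, -0.2029, 0.2226]
eef_rot: [-0.011, 1.0, 0.0, -0.0]
ft_force: [-0.2, 0.1, 0.8]
width: 0.0114
grip_force: 25.0
```

```bash
python3 -m crank '[{"claw":1,"dx":0,"dy":0,"dz":0.05,"ax":0,"ay":0,"az":0},{"claw":1,"dx":0,"dy":0,"dz":0,"ax":0,"ay":0,"az":0},{"claw":1,"dx":0,"dy":0,"dz":0,"ax":0,"ay":0,"az":0}]'
python3 -m crank '[{"claw":1,"dx":0,"dy":0,"dz":0.04,"ax":0,"ay":0,"az":0},{"claw":1,"dx":0,"dy":0,"dz":0,"ax":0,"ay":0,"az":0},{"claw":1,"dx":0,"dy":0,"dz":0,"ax":0,"ay":0,"az":0}]'
```

```text
time: 9.32
ee_pos: [0.658, -0.2029, 0.2211]
eef_rot: [-0.011, 1.0, 0.0, -0.0]
ft_force: [0.5, -0.3, -1.8]
width: 0.0117
grip_force: 25.0
time: 9.57
ee_pos: [0.658, -0.203, 0.2199]
eef_rot: [-0.011, 1.0, 0.0, -0.0]
ft_force: [0.1, -0.2, -1.1]
width: 0.0115
grip_force: 25.0
```

```bash
python3 -m crank '[{"claw":1,"dx":0,"dy":0,"dz":0.05,"ax":0,"ay":0,"az":0},{"claw":1,"dx":0,"dy":0,"dz":0,"ax":0,"ay":0,"az":0},{"claw":1,"dx":0,"dy":0,"dz":0,"ax":0,"ay":0,"az":0}]'
python3 -m crank '[{"claw":1,"dx":0,"dy":0,"dz":0.04,"ax":0,"ay":0,"az":0},{"claw":1,"dx":0,"dy":0,"dz":0,"ax":0,"ay":0,"az":0},{"claw":1,"dx":0,"dy":0,"dz":0,"ax":0,"ay":0,"az":0}]'
```

```text
time: 9.82
ee_pos: [0.658, -0.2029, 0.2184]
eef_rot: [-0.011, 1.0, 0.0, -0.0]
ft_force: [0.1, -0.7, -0.8]
width: 0.0116
grip_force: 25.0
time: 10.07
ee_pos: [0.658, -0.2029, 0.2172]
eef_rot: [-0.011, 1.0, 0.0, -0.0]
ft_force: [0.4, 0.9, -2.3]
width: 0.0116
grip_force: 25.0
```

```bash
python3 -m crank '[{"claw":1,"dx":0,"dy":0,"dz":0.04,"ax":0,"ay":0,"az":0},{"claw":1,"dx":0,"dy":0,"dz":0,"ax":0,"ay":0,"az":0},{"claw":1,"dx":0,"dy":0,"dz":0,"ax":0,"ay":0,"az":0}]'
python3 -m crank '[{"claw":1,"dx":0,"dy":0,"dz":0.04,"ax":0,"ay":0,"az":0},{"claw":1,"dx":0,"dy":0,"dz":0,"ax":0,"ay":0,"az":0},{"claw":1,"dx":0,"dy":0,"dz":0,"ax":0,"ay":0,"az":0}]'
```

```text
time: 10.32
ee_pos: [0.658, -0.2029, 0.216]
eef_rot: [-0.011, 1.0, 0.0, -0.0]
ft_force: [-0.7, 0.3, -0.9]
width: 0.0115
grip_force: 25.0
time: 10.57
ee_pos: [0.6581, -0.2029, 0.2149]
eef_rot: [-0.011, 1.0, 0.0, 0.0]
ft_force: [-0.0, -0.1, -1.3]
width: 0.0116
grip_force: 25.0
```

```bash
python3 -m crank '[{"claw":1,"dx":0,"dy":0,"dz":0.04,"ax":0,"ay":0,"az":0},{"claw":1,"dx":0,"dy":0,"dz":0,"ax":0,"ay":0,"az":0},{"claw":1,"dx":0,"dy":0,"dz":0,"ax":0,"ay":0,"az":0}]'
python3 -m crank '[{"claw":1,"dx":0,"dy":0,"dz":0.04,"ax":0,"ay":0,"az":0},{"claw":1,"dx":0,"dy":0,"dz":0,"ax":0,"ay":0,"az":0},{"claw":1,"dx":0,"dy":0,"dz":0,"ax":0,"ay":0,"az":0}]'
```

```text
time: 10.82
ee_pos: [0.6581, -0.203, 0.214]
eef_rot: [-0.011, 1.0, 0.0, 0.0]
ft_force: [0.1, -0.2, 1.5]
width: 0.0119
grip_force: 25.0
time: 11.07
ee_pos: [0.6581, -0.2031, 0.213]
eef_rot: [-0.011, 1.0, -0.0, 0.0]
ft_force: [-2.2, 1.2, 5.5]
width: 0.0119
grip_force: 25.0
```

```bash
python3 -m crank '[{"claw":1,"dx":0,"dy":0,"dz":-0.07,"ax":0,"ay":0,"az":0},{"claw":1,"dx":0,"dy":0,"dz":0,"ax":0,"ay":0,"az":0},{"claw":1,"dx":0,"dy":-0.1,"dz":0,"ax":0,"ay":0,"az":0},{"claw":1,"dx":0,"dy":-0.15,"dz":0,"ax":0,"ay":0,"az":0},{"claw":1,"dx":0,"dy":-0.15,"dz":0,"ax":0,"ay":0,"az":0},{"claw":1,"dx":0,"dy":-0.15,"dz":0,"ax":0,"ay":0,"az":0},{"claw":1,"dx":0,"dy":0,"dz":0,"ax":0,"ay":0,"az":0},{"claw":1,"dx":0,"dy":0,"dz":0,"ax":0,"ay":0,"az":0}]'
python3 -m crank '[{"claw":1,"dx":0,"dy":-0.06,"dz":0,"ax":0,"ay":0,"az":0},{"claw":1,"dx":0,"dy":0,"dz":0,"ax":0,"ay":0,"az":0},{"claw":1,"dx":0,"dy":0,"dz":0,"ax":0,"ay":0,"az":0}]'
python3 -m crank '[{"claw":1,"dx":0,"dy":-0.05,"dz":0,"ax":0,"ay":0,"az":0},{"claw":1,"dx":0,"dy":0,"dz":0,"ax":0,"ay":0,"az":0},{"claw":1,"dx":0,"dy":0,"dz":0,"ax":0,"ay":0,"az":0}]'
```

```text
time: 11.73
ee_pos: [0.6582, -0.2203, 0.2145]
eef_rot: [-0.01, 1.0, -0.0, -0.0]
ft_force: [-0.4, 0.8, -0.4]
width: 0.0114
grip_force: 25.0
time: 11.98
ee_pos: [0.6584, -0.2213, 0.2145]
eef_rot: [-0.011, 1.0, 0.0, -0.0]
ft_force: [0.1, 0.0, -0.0]
width: 0.0118
grip_force: 25.0
time: 12.23
ee_pos: [0.6585, -0.2228, 0.2146]
eef_rot: [-0.011, 1.0, 0.0, -0.0]
ft_force: [0.6, 0.2, -0.7]
width: 0.0117
grip_force: 25.0
```

```bash
python3 -m crank '[{"claw":1,"dx":0,"dy":-0.05,"dz":0,"ax":0,"ay":0,"az":0},{"claw":1,"dx":0,"dy":0,"dz":0,"ax":0,"ay":0,"az":0},{"claw":1,"dx":0,"dy":0,"dz":0,"ax":0,"ay":0,"az":0}]'
python3 -m crank '[{"claw":1,"dx":0,"dy":-0.05,"dz":0,"ax":0,"ay":0,"az":0},{"claw":1,"dx":0,"dy":0,"dz":0,"ax":0,"ay":0,"az":0},{"claw":1,"dx":0,"dy":0,"dz":0,"ax":0,"ay":0,"az":0}]'
python3 -m crank '[{"claw":1,"dx":0,"dy":-0.04,"dz":0,"ax":0,"ay":0,"az":0},{"claw":1,"dx":0,"dy":0,"dz":0,"ax":0,"ay":0,"az":0},{"claw":1,"dx":0,"dy":0,"dz":0,"ax":0,"ay":0,"az":0}]'
```

```text
time: 12.48
ee_pos: [0.6584, -0.2244, 0.2146]
eef_rot: [-0.011, 1.0, -0.0, -0.0]
ft_force: [0.5, -0.1, -0.7]
width: 0.012
grip_force: 25.0
time: 12.73
ee_pos: [0.6585, -0.2259, 0.2146]
eef_rot: [-0.011, 1.0, -0.0, -0.0]
ft_force: [-0.3, -0.6, -0.6]
width: 0.0119
grip_force: 25.0
time: 12.98
ee_pos: [0.6585, -0.2271, 0.2146]
eef_rot: [-0.011, 1.0, -0.0, 0.0]
ft_force: [-0.6, -0.2, 0.1]
width: 0.0116
grip_force: 25.0
```

```bash
python3 -m crank '[{"claw":1,"dx":0,"dy":-0.04,"dz":0,"ax":0,"ay":0,"az":0},{"claw":1,"dx":0,"dy":0,"dz":0,"ax":0,"ay":0,"az":0},{"claw":1,"dx":0,"dy":0,"dz":0,"ax":0,"ay":0,"az":0}]'
python3 -m crank '[{"claw":1,"dx":0,"dy":-0.04,"dz":0,"ax":0,"ay":0,"az":0},{"claw":1,"dx":0,"dy":0,"dz":0,"ax":0,"ay":0,"az":0},{"claw":1,"dx":0,"dy":0,"dz":0,"ax":0,"ay":0,"az":0}]'
```

```text
time: 13.23
ee_pos: [0.6586, -0.2278, 0.2146]
eef_rot: [-0.011, 1.0, 0.0, -0.0]
ft_force: [-0.6, 2.0, 0.1]
width: 0.0116
grip_force: 25.0
time: 13.48
ee_pos: [0.6587, -0.2287, 0.2145]
eef_rot: [-0.011, 1.0, 0.001, -0.0]
ft_force: [0.2, 4.9, 0.4]
width: 0.012
grip_force: 25.0
```

```bash
python3 -m crank '[{"claw":1,"dx":0,"dy":0.025,"dz":0.01,"ax":0,"ay":0,"az":0},{"claw":1,"dx":0,"dy":0,"dz":0,"ax":0,"ay":0,"az":0},{"claw":0.7,"dx":0,"dy":0,"dz":0,"ax":0,"ay":0,"az":0},{"claw":0.5,"dx":0,"dy":0,"dz":0,"ax":0,"ay":0,"az":0},{"claw":0.3,"dx":0,"dy":0,"dz":0,"ax":0,"ay":0,"az":0},{"claw":0.3,"dx":0,"dy":0,"dz":0,"ax":0,"ay":0,"az":0},{"claw":0.3,"dx":0,"dy":0,"dz":0,"ax":0,"ay":0,"az":0},{"claw":0.3,"dx":0,"dy":0,"dz":0,"ax":0,"ay":0,"az":0}]'
python3 -m crank '[{"claw":0.3,"dx":0,"dy":0,"dz":0,"ax":0,"ay":0,"az":0},{"claw":0.3,"dx":0,"dy":0,"dz":0,"ax":0,"ay":0,"az":0},{"claw":0.3,"dx":0,"dy":0,"dz":-0.3,"ax":0,"ay":0,"az":0},{"claw":0.3,"dx":0,"dy":0,"dz":-0.5,"ax":0,"ay":0,"az":0},{"claw":0.3,"dx":0,"dy":0,"dz":-0.8,"ax":0,"ay":0,"az":0},{"claw":0.3,"dx":0,"dy":0,"dz":-0.8,"ax":0,"ay":0,"az":0},{"claw":0.3,"dx":0,"dy":0,"dz":0,"ax":0,"ay":0,"az":0},{"claw":0.3,"dx":0,"dy":0,"dz":0,"ax":0,"ay":0,"az":0}]'
python3 - <<'E'
from h import *
s,c=snap("scene","pics/s3.png");s,c2=snap("side","pics/d3.png");s=r.read_state();print(s["ee_pos"],s["joint_positions"])
A=cv2.imread("pics/s3.png")[120:220,215:290];B=cv2.imread("pics/d3.png")[90:190,285:360]
cv2.imwrite("pics/c3.png",np.hstack([cv2.resize(q,None,fx=5.3,fy=5.3,interpolation=2) for q in(A,B)]))
E
```

```text
time: 14.15
ee_pos: [0.6585, -0.2289, 0.2143]
eef_rot: [-0.01, 1.0, -0.0, -0.0]
ft_force: [-0.1, -1.1, 0.7]
width: 0.0294
grip_force: 0.0
time: 14.82
ee_pos: [0.659, -0.2292, 0.2884]
eef_rot: [-0.011, 1.0, -0.001, 0.001]
ft_force: [0.0, 0.8, -1.4]
width: 0.0305
grip_force: 0.0
[ 0.65844837 -0.22850054  0.28592186] [-0.23315824  0.58346035  0.83447241  1.18789671 -0.4207976   1.54001106
  2.11705936]
```

View pics/c3.png

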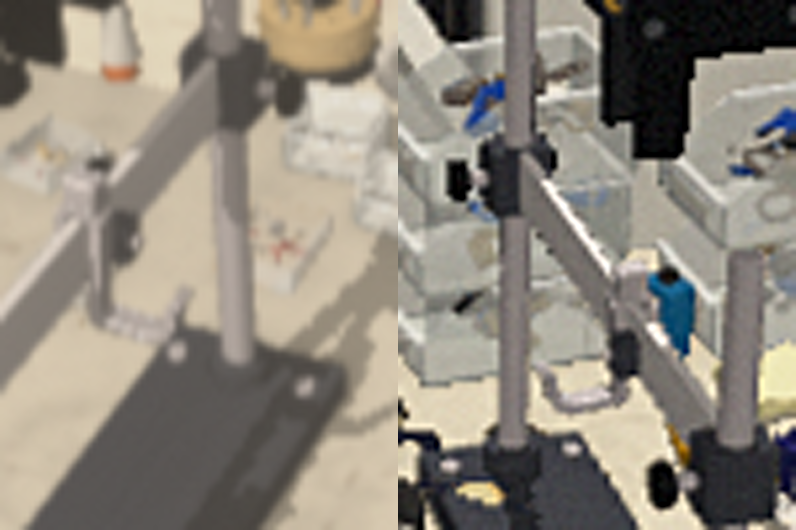

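The picture shows the hook hanging upright, its shank against the stop block's left face, and its curl free. Now to the pail.

```bash
python3 -m crank '[{"claw":-0.2,"dx":0.9,"dy":-0.2,"dz":0,"ax":0,"ay":0,"az":0},{"claw":-0.2,"dx":0.9,"dy":-0.2,"dz":0,"ax":0,"ay":0,"az":0},{"claw":-0.2,"dx":0.9,"dy":-0.2,"dz":0,"ax":0,"ay":0,"az":0},{"claw":-0.2,"dx":0.9,"dy":-0.2,"dz":0,"ax":0,"ay":0,"az":0},{"claw":-1,"dx":0.9,"dy":-0.2,"dz":0,"ax":0,"ay":0,"az":0},{"claw":-1,"dx":0.9,"dy":-0.2,"dz":0,"ax":0,"ay":0,"az":0},{"claw":-1,"dx":0.9,"dy":-0.2,"dz":0,"ax":0,"ay":0,"az":0},{"claw":-1,"dx":0.9,"dy":-0.2,"dz":0,"ax":0,"ay":0,"az":0}]'
python3 -m crank '[{"claw":-1,"dx":0,"dy":0,"dz":0,"ax":0,"ay":0,"az":0.83},{"claw":-1,"dx":0,"dy":0,"dz":0,"ax":0,"ay":0,"az":0.83},{"claw":-1,"dx":0,"dy":0,"dz":0,"ax":0,"ay":0,"az":0.83},{"claw":-1,"dx":0,"dy":0,"dz":0,"ax":0,"ay":0,"az":0.83},{"claw":-1,"dx":0,"dy":0,"dz":0,"ax":0,"ay":0,"az":0},{"claw":-1,"dx":0,"dy":0,"dz":0,"ax":0,"ay":0,"az":0}]'
python3 - <<'E'
from h import *
import pickle
s,c=snap("wrist","pics/w2.png");M=cam(s,c);pickle.dump(M,open("w2.pkl","wb"))
print(s["ee_pos"],proj(M,[.488,-.285,.036]))
u=proj(M,[.488,-.285,.05]).astype(int);im=cv2.imread("pics/w2.png");x,y=max(u[0]-75,0),max(u[1]-65,0);print(x,y)
cv2.imwrite("pics/w2c.png",cv2.resize(im[y:y+120,x:x+150],None,fx=5,fy=5,interpolation=2))
E
```

```text
time: 15.58
ee_pos: [0.4421, -0.281, 0.2851]
eef_rot: [-0.011, 1.0, 0.0, -0.001]
ft_force: [0.1, 0.7, 0.9]
width: 0.0713
grip_force: 0.0
time: 16.08
ee_pos: [0.4434, -0.2809, 0.2857]
eef_rot: [0.161, 0.987, 0.0, -0.001]
ft_force: [-0.4, -0.2, -0.5]
width: 0.0869
grip_force: 0.0
[ 0.44339497 -0.28089567  0.28571472] [289.29255551 206.88082827]
214 145
```

View pics/w2c.png

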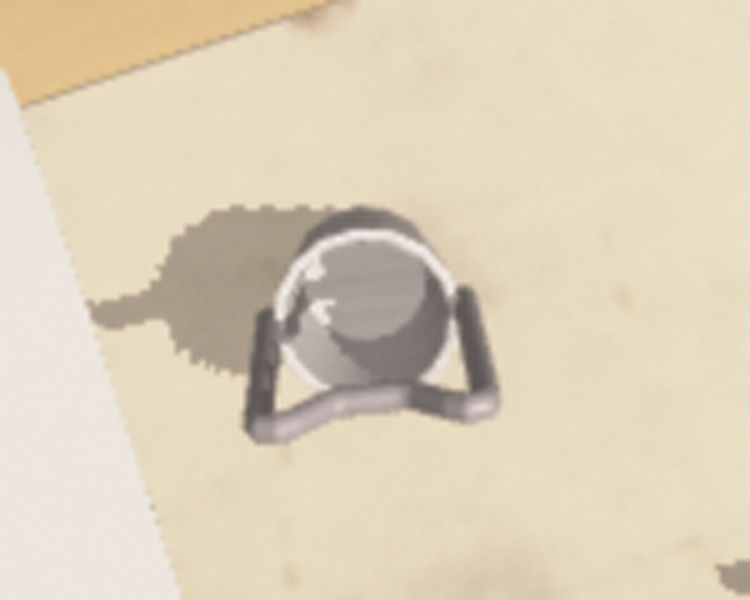

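Pail crop: rim centre (366,311), bail shoulders (264,432) and (485,404), middle of dip (372,397).

```bash
python3 - <<'E'
from h import *
import pickle
M=pickle.load(open("w2.pkl","rb"));f=lambda u,v:(214+u/5,145+v/5)
c=onz(M,f(366,311),.036);l=onz(M,f(264,430),.099);q=onz(M,f(485,403),.099);m=onz(M,f(372,397),.09)
print(c,l,q,m); d=q-l; yaw=np.arctan2(-d[0],d[1]); print("yaw",yaw,np.linalg.norm(d),"mid",(l+q)/2)
x,y=((l+q)/2+m+c)[:2]/3;print(x,y)
go([x,y,.16],[x,y,.075],yaw=yaw)
E
```

```text
[ 0.48760491 -0.28739796  0.036     ] [ 0.48512134 -0.30894454  0.099     ] [ 0.49350271 -0.26586403  0.099     ] [ 0.48852578 -0.28741583  0.09      ]
yaw -0.19215100826993384 0.04388824152655629 mid [ 0.48931202 -0.28740428  0.099     ]
0.488480903574727 -0.287406027181526
now [ 0.4435 -0.281   0.2859] tooly yaw -0.3232 tilt [-0.0008  0.0003]
[np.float64(0.488480903574727), np.float64(-0.287406027181526), 0.16] total share [-1.49  0.27  4.19] n>= 5
[np.float64(0.488480903574727), np.float64(-0.287406027181526), 0.075] total share [-0.   -0.    2.83] n>= 3
az total share (z down) -1.25
```

```bash
python3 -m crank '[{"claw":-1,"dx":0,"dy":0,"dz":0,"ax":0,"ay":0,"az":-0.63},{"claw":-1,"dx":0,"dy":0,"dz":0,"ax":0,"ay":0,"az":-0.62},{"claw":-1,"dx":0,"dy":0,"dz":0,"ax":0,"ay":-1,"az":0},{"claw":-1,"dx":0,"dy":0,"dz":0,"ax":0,"ay":-1,"az":0},{"claw":-1,"dx":0,"dy":0,"dz":0,"ax":0,"ay":-1,"az":0},{"claw":-1,"dx":0,"dy":0,"dz":0,"ax":0,"ay":-1,"az":0},{"claw":-1,"dx":0,"dy":0,"dz":0,"ax":0,"ay":0,"az":0},{"claw":-1,"dx":0,"dy":0,"dz":0,"ax":0,"ay":0,"az":0}]'
python3 - <<'E'
from h import *
go([.4885,-.2874,.16],[.4885,-.2874,.083],yaw=-.19)
print(r.read_state()['joint_positions'])
E
```

```text
time: 16.8
ee_pos: [0.4422, -0.2813, 0.2864]
eef_rot: [0.095, 0.975, -0.019, 0.198]
ft_force: [0.2, -0.5, 0.6]
width: 0.087
grip_force: 0.0
now [ 0.4422 -0.2813  0.2864] tooly yaw -0.1943 tilt [ 0.3828 -0.074 ]
[0.4885, -0.2874, 0.16] total share [0.21 0.09 4.48] n>= 5
[0.4885, -0.2874, 0.083] total share [ 1.   -0.    2.36] n>= 3
az total share (z down) -0.04
[-0.42969395 -0.38474029  0.8089489   1.98663775  0.22741085  1.03514255
  1.69526828]
```

```bash
python3 -m crank '[{"claw":-1,"dx":0.04,"dy":0.02,"dz":0.9,"ax":0,"ay":0,"az":0},{"claw":-1,"dx":0.04,"dy":0.02,"dz":0.9,"ax":0,"ay":0,"az":0},{"claw":-1,"dx":0.04,"dy":0.02,"dz":0.9,"ax":0,"ay":0,"az":0},{"claw":-1,"dx":0.04,"dy":0.02,"dz":0.9,"ax":0,"ay":0,"az":0},{"claw":-1,"dx":0.05,"dy":0.01,"dz":0.88,"ax":0,"ay":0,"az":0},{"claw":-1,"dx":0,"dy":0,"dz":0,"ax":0,"ay":0,"az":0},{"claw":-1,"dx":0,"dy":0,"dz":0,"ax":0,"ay":0,"az":0}]'
python3 - <<'E'
from h import *
go([.4885,-.2874,.083],yaw=-.19)
E
```

```text
time: 17.38
ee_pos: [0.4894, -0.2881, 0.1597]
eef_rot: [0.094, 0.976, -0.022, 0.195]
ft_force: [0.0, 0.5, 0.7]
width: 0.0868
grip_force: 0.0
now [ 0.4894 -0.2881  0.1597] tooly yaw -0.1943 tilt [ 0.3762 -0.0803]
[0.4885, -0.2874, 0.083] total share [1.02 0.04 2.35] n>= 3
az total share (z down) -0.04
```

```bash
python3 -m crank '[{"claw":-1,"dx":0.26,"dy":0.01,"dz":0.6,"ax":0,"ay":0,"az":0},{"claw":-1,"dx":0.26,"dy":0.01,"dz":0.6,"ax":0,"ay":0,"az":0},{"claw":-1,"dx":0.25,"dy":0.01,"dz":0.6,"ax":0,"ay":0,"az":0},{"claw":-1,"dx":0.25,"dy":0.01,"dz":0.55,"ax":0,"ay":0,"az":0},{"claw":-1,"dx":0,"dy":0,"dz":0,"ax":0,"ay":0,"az":0},{"claw":-1,"dx":0,"dy":0,"dz":0,"ax":0,"ay":0,"az":0},{"claw":0,"dx":0,"dy":0,"dz":0,"ax":0,"ay":0,"az":0},{"claw":0,"dx":0,"dy":0,"dz":0,"ax":0,"ay":0,"az":0}]' 15
python3 -m crank '[{"claw":0.5,"dx":0,"dy":0,"dz":0,"ax":0,"ay":0,"az":0},{"claw":0.5,"dx":0,"dy":0,"dz":0,"ax":0,"ay":0,"az":0},{"claw":0.5,"dx":0,"dy":0,"dz":0,"ax":0,"ay":0,"az":0},{"claw":0.5,"dx":0,"dy":0,"dz":0,"ax":0,"ay":0,"az":0},{"claw":0.5,"dx":0,"dy":0,"dz":0,"ax":0,"ay":0,"az":0},{"claw":0.5,"dx":0,"dy":0,"dz":0,"ax":0,"ay":0,"az":0},{"claw":0.5,"dx":0,"dy":0,"dz":0,"ax":0,"ay":0,"az":0}]' 20
```

```text
time: 18.05
ee_pos: [0.4902, -0.2868, 0.0854]
eef_rot: [0.095, 0.975, -0.019, 0.199]
ft_force: [0.8, -0.3, 0.8]
width: 0.0802
grip_force: 0.0
time: 18.63
ee_pos: [0.4891, -0.2867, 0.0836]
eef_rot: [0.096, 0.975, -0.02, 0.198]
ft_force: [-0.5, 0.3, 2.1]
width: 0.051
grip_force: 19.9
```

```bash
python3 -m crank '[{"claw":0.5,"dx":-0.1,"dy":0,"dz":-0.25,"ax":0,"ay":0,"az":0},{"claw":0.5,"dx":-0.2,"dy":0,"dz":-0.46,"ax":0,"ay":0,"az":0},{"claw":0.5,"dx":-0.3,"dy":0,"dz":-0.7,"ax":0,"ay":0,"az":0},{"claw":0.5,"dx":-0.3,"dy":0,"dz":-0.7,"ax":0,"ay":0,"az":0},{"claw":0.5,"dx":-0.3,"dy":0,"dz":-0.7,"ax":0,"ay":0,"az":0},{"claw":0.5,"dx":-0.3,"dy":0,"dz":-0.7,"ax":0,"ay":0,"az":0},{"claw":0.5,"dx":0,"dy":0,"dz":0,"ax":0,"ay":0,"az":0},{"claw":0.5,"dx":0,"dy":0,"dz":0,"ax":0,"ay":0,"az":0}]'
python3 - <<'E'
from h import *
import pickle
D=pickle.load(open("cams.pkl","rb"));S,B=D["scene"],D["side"]
a=lambda u,v:(215+u/5.3,120+v/5.3); b=lambda u,v:(285+(u-398)/5.3,90+v/5.3)
print("tip",tri([(S,a(184,294)),(B,b(545,370))]).round(4),"elbow",tri([(S,a(103,322)),(B,b(622,398))]).round(4),"tab top",tri([(S,a(87,182)),(B,b(634,268))]).round(4))
s=r.read_state();R=Ro.from_quat(s["eef_rot"]).as_matrix()
go([.58,-.228,.2]); y=np.arctan2(-R[0,1],R[1,1]); print("yaw shares",(np.degrees(.018-y)/6*R.T@[0,0,1]).round(2))
E
```

```text
time: 19.3
ee_pos: [0.4896, -0.2853, 0.1917]
eef_rot: [0.095, 0.975, -0.018, 0.198]
ft_force: [0.1, 0.7, -2.2]
width: 0.0512
grip_force: 19.9
tip [ 0.6193 -0.2291  0.1697] elbow [ 0.6556 -0.2255  0.148 ] tab top [ 0.6576 -0.2281  0.2129]
now [ 0.4896 -0.2853  0.1917] tooly yaw -0.1934 tilt [ 0.3826 -0.072 ]
[0.58, -0.228, 0.2] total share [-2.49  2.45  0.76] n>= 3
yaw shares [-0.79  0.01 -1.86]
```

```bash
python3 -m crank '[{"claw":0.5,"dx":0,"dy":0,"dz":0,"ax":-0.26,"ay":0,"az":-0.62},{"claw":0.5,"dx":0,"dy":0,"dz":0,"ax":-0.26,"ay":0,"az":-0.62},{"claw":0.5,"dx":0,"dy":0,"dz":0,"ax":-0.26,"ay":0,"az":-0.62},{"claw":0.5,"dx":0,"dy":0,"dz":0,"ax":0,"ay":0,"az":0},{"claw":0.5,"dx":0,"dy":0,"dz":0,"ax":0,"ay":0,"az":0}]'
python3 - <<'E'
from h import *
go([.58,-.228,.203],[.6345,-.228,.203],[.6345,-.228,.156],yaw=.018)
print(r.read_state()['eef_rot'])
E
```

```text
time: 19.72
ee_pos: [0.4885, -0.2856, 0.1898]
eef_rot: [-0.007, 0.98, 0.002, 0.196]
ft_force: [1.2, 0.2, -1.8]
width: 0.0511
grip_force: 19.9
now [ 0.4885 -0.2856  0.1898] tooly yaw 0.0136 tilt [0.3852 0.006 ]
[0.58, -0.228, 0.203] total share [-3.01  1.88  0.78] n>= 4
[0.6345, -0.228, 0.203] total share [-1.68 -0.02  0.7 ] n>= 2
[0.6345, -0.228, 0.156] total share [ 0.6  -0.    1.45] n>= 2
az total share (z down) -0.04
[-0.00659235  0.98049467  0.0017503   0.1964273 ]
```

```bash
python3 -m crank '[{"claw":0.5,"dx":-0.6,"dy":0.38,"dz":0.15,"ax":0,"ay":0,"az":0},{"claw":0.5,"dx":-0.6,"dy":0.38,"dz":0.15,"ax":0,"ay":0,"az":0},{"claw":0.5,"dx":-0.6,"dy":0.38,"dz":0.16,"ax":0,"ay":0,"az":0},{"claw":0.5,"dx":-0.6,"dy":0.38,"dz":0.16,"ax":0,"ay":0,"az":0},{"claw":0.5,"dx":-0.6,"dy":0.36,"dz":0.16,"ax":0,"ay":0,"az":0},{"claw":0.5,"dx":0,"dy":0,"dz":0,"ax":0,"ay":0,"az":0},{"claw":0.5,"dx":0,"dy":0,"dz":0,"ax":0,"ay":0,"az":0}]'
python3 -m crank '[{"claw":0.5,"dx":-0.28,"dy":0,"dz":0.12,"ax":0,"ay":0,"az":0},{"claw":0.5,"dx":-0.28,"dy":0,"dz":0.12,"ax":0,"ay":0,"az":0},{"claw":0.5,"dx":-0.28,"dy":0,"dz":0.12,"ax":0,"ay":0,"az":0},{"claw":0.5,"dx":-0.28,"dy":0,"dz":0.11,"ax":0,"ay":0,"az":0},{"claw":0.5,"dx":-0.27,"dy":0,"dz":0.11,"ax":0,"ay":0,"az":0},{"claw":0.5,"dx":-0.26,"dy":0,"dz":0.11,"ax":0,"ay":0,"az":0},{"claw":0.5,"dx":0,"dy":0,"dz":0,"ax":0,"ay":0,"az":0},{"claw":0.5,"dx":0,"dy":0,"dz":0,"ax":0,"ay":0,"az":0}]'
python3 - <<'E'
from h import *
s,c=snap("scene","pics/s4.png");s,c2=snap("side","pics/d4.png")
A=cv2.imread("pics/s4.png")[120:240,215:305];B=cv2.imread("pics/d4.png")[90:210,270:360]
cv2.imwrite("pics/c4.png",np.hstack([cv2.resize(q,None,fx=4.4,fy=4.4,interpolation=2) for q in(A,B)]))
go([.634,-.228,.170],[.634,-.228,.154])
E
```

```text
time: 20.3
ee_pos: [0.5803, -0.2266, 0.2029]
eef_rot: [-0.008, 0.981, 0.002, 0.196]
ft_force: [-1.7, -0.2, -1.7]
width: 0.0512
grip_force: 19.9
time: 20.97
ee_pos: [0.6338, -0.2269, 0.2042]
eef_rot: [-0.008, 0.98, 0.002, 0.197]
ft_force: [-2.5, -0.1, -2.2]
width: 0.0514
grip_force: 20.0
now [ 0.6336 -0.2269  0.2045] tooly yaw 0.0165 tilt [0.3877 0.0075]
[0.634, -0.228, 0.17] total share [ 0.44 -0.04  1.06] n>= 2
[0.634, -0.228, 0.154] total share [ 0.21 -0.    0.49] n>= 1
```

View pics/c4.png

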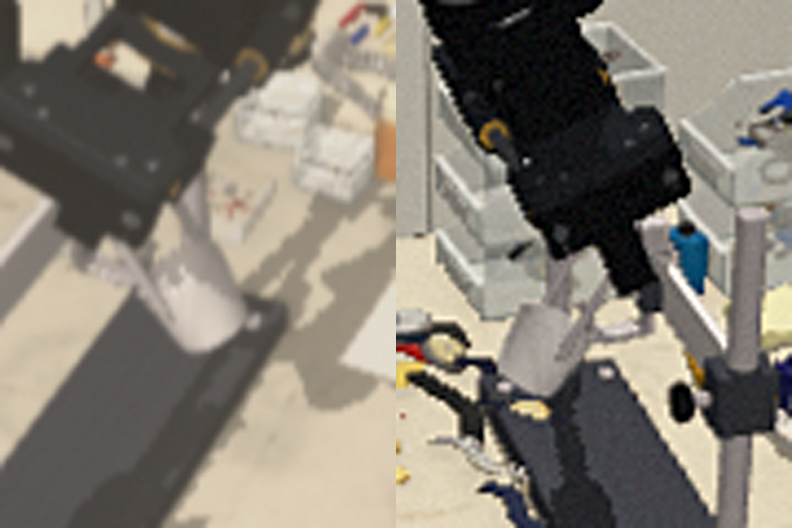

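The picture shows the pail swung tilted toward the robot: its rim met the hook's curl because I came in too high (the rim must pass below the curl). Back off, then check the hook numerically.

```bash
python3 -m crank '[{"claw":0.5,"dx":0.2,"dy":0,"dz":-0.08,"ax":0,"ay":0,"az":0},{"claw":0.5,"dx":0.4,"dy":0,"dz":-0.17,"ax":0,"ay":0,"az":0},{"claw":0.5,"dx":0.57,"dy":0,"dz":-0.24,"ax":0,"ay":0,"az":0},{"claw":0.5,"dx":0.57,"dy":0,"dz":-0.24,"ax":0,"ay":0,"az":0},{"claw":0.5,"dx":0.57,"dy":0,"dz":-0.24,"ax":0,"ay":0,"az":0},{"claw":0.5,"dx":0.57,"dy":0,"dz":-0.24,"ax":0,"ay":0,"az":0},{"claw":0.5,"dx":0.57,"dy":0,"dz":-0.24,"ax":0,"ay":0,"az":0},{"claw":0.5,"dx":0,"dy":0,"dz":0,"ax":0,"ay":0,"az":0}]'
python3 - <<'E'
from h import *
import pickle
D=pickle.load(open("cams.pkl","rb"))
s,c=snap("scene","pics/s5.png");s,c2=snap("side","pics/d5.png")
for n,o,m in(("s",(215,140,265,200),"scene"),("d",(300,130,345,175),"side")):
    A=cv2.imread(f"pics/{n}3.png").astype(int);B=cv2.imread(f"pics/{n}5.png").astype(int)
    x0,y0,x1,y1=o; d=abs(A-B).max(2)[y0:y1,x0:x1]>45; ys,xs=np.nonzero(d); print(n,d.sum(),(xs.min()+x0,ys.min()+y0,xs.max()+x0,ys.max()+y0) if len(xs) else 0)
    for P in([.658,-.228,.2165],[.648,-.228,.15],[.617,-.228,.175]): print(proj(D[m],P).round(0),end=' ')
    print()
E
```

```text
time: 21.73
ee_pos: [0.5218, -0.2302, 0.2053]
eef_rot: [-0.007, 0.98, 0.006, 0.2]
ft_force: [-0.3, 0.1, -1.2]
width: 0.0511
grip_force: 20.0
s 17 (np.int64(240), np.int64(140), np.int64(247), np.int64(147))
[230. 152.] [237. 180.] [250. 174.] 
d 41 (np.int64(314), np.int64(142), np.int64(344), np.int64(168))
[329. 140.] [324. 166.] [311. 158.]
```

Hook unmoved. Lower the pail near the table and ease the grip so it swings upright.

```bash
python3 -m crank '[{"claw":0.5,"dx":0.335,"dy":0,"dz":0.81,"ax":0,"ay":0,"az":0},{"claw":0.5,"dx":0.335,"dy":0,"dz":0.81,"ax":0,"ay":0,"az":0},{"claw":0.5,"dx":0.335,"dy":0,"dz":0.81,"ax":0,"ay":0,"az":0},{"claw":0.5,"dx":0.335,"dy":0,"dz":0.81,"ax":0,"ay":0,"az":0},{"claw":0.5,"dx":0,"dy":0,"dz":0,"ax":0,"ay":0,"az":0},{"claw":0.5,"dx":0,"dy":0,"dz":0,"ax":0,"ay":0,"az":0}]' 20
cat > t.py <<'E'
from h import *
import pickle,sys
D=pickle.load(open("cams.pkl","rb"));n=sys.argv[1]
p=np.array(r.read_state()["ee_pos"]);print(p,r.read_state()["width"])
for cn,base in(("side","pics/side0.png"),):
    s,c=snap(cn,f"pics/{n}.png"); A=cv2.imread(base).astype(int);B=cv2.imread(f"pics/{n}.png").astype(int)
    hsv=cv2.cvtColor(B.astype(np.uint8),cv2.COLOR_BGR2HSV)
    m=((abs(A-B).max(2)>18)&(hsv[:,:,1]<45)&(hsv[:,:,2]>90)).astype(np.uint8)
    u=proj(D[cn],p+[0,0,-.03]);k=np.zeros_like(m);x,y=int(u[0]),int(u[1]);k[max(y-30,0):y+60,x-50:x+50]=1;m*=k
    nl,lab,st,ce=cv2.connectedComponentsWithStats(m);i=1+np.argmax(st[1:,4]);print("blob",st[i],ce[i].round(1))
    print("expected centre upright",proj(D[cn],p+[0,0,-.0836+.018]).round(1),"grip",proj(D[cn],p).round(1),"bottom",proj(D[cn],p-[0,0,.0836]).round(1))
    (cx,cy),(w,h),ang=cv2.minAreaRect(np.argwhere(lab==i)[:,::-1].astype(np.float32));print("rect",round(cx),round(cy),round(w),round(h),round(ang))
    sub=(lab==i)[y-25:y+45:2,x-30:x+30];print("\n".join("".join("#" if v else "." for v in row) for row in sub))
E
python3 t.py g1
```

```text
time: 22.33
ee_pos: [0.523, -0.2269, 0.1119]
eef_rot: [-0.009, 0.981, 0.003, 0.193]
ft_force: [-0.2, 0.4, -1.2]
width: 0.0512
grip_force: 20.0
[ 0.52301646 -0.22689202  0.11189025] 0.05123430726264285
blob [248 190  24  30 347] [258.3 206.7]
expected centre upright [272.7 209.4] grip [272.2 186.2] bottom [272.8 215.6]
rect 258 204 22 29 37
............................................................
............................................................
............................................................
............................................................
............................................................
............................................................
............................................................
............................................................
............................................................
............................................................
....................###.....................................
...................###......................................
.................###......
[... 676 characters left out ...]
.............................
..............#####.........................................
............................................................
............................................................
............................................................
............................................................
............................................................
............................................................
............................................................
............................................................
............................................................
............................................................
```

```bash
python3 -m crank '[{"claw":0.5,"dx":0,"dy":0,"dz":0,"ax":0,"ay":0,"az":0},{"claw":0.5,"dx":0,"dy":0,"dz":0,"ax":0,"ay":0,"az":0},{"claw":0.5,"dx":0,"dy":0,"dz":0,"ax":0,"ay":0,"az":0},{"claw":0.5,"dx":0,"dy":0,"dz":0,"ax":0,"ay":0,"az":0},{"claw":0.5,"dx":0,"dy":0,"dz":0,"ax":0,"ay":0,"az":0},{"claw":0.5,"dx":0,"dy":0,"dz":0,"ax":0,"ay":0,"az":0}]' 5
python3 t.py g2 | head -5
```

```text
time: 22.88
ee_pos: [0.5245, -0.2251, 0.1135]
eef_rot: [-0.01, 0.981, 0.005, 0.196]
ft_force: [-0.1, -0.1, -1.3]
width: 0.0518
grip_force: 5.0
[ 0.52446718 -0.22512254  0.11353598] 0.05177523058239
blob [255 188  20  32 331] [264.9 206.8]
expected centre upright [273.1 208.4] grip [272.6 185.1] bottom [273.2 214.6]
rect 266 204 18 31 24
............................................................
```

```bash
python3 -m crank '[{"claw":0.5,"dx":0.1,"dy":0,"dz":0.22,"ax":0,"ay":0,"az":0},{"claw":0.5,"dx":0.1,"dy":0,"dz":0.22,"ax":0,"ay":0,"az":0},{"claw":0.5,"dx":0.05,"dy":0,"dz":0.15,"ax":0,"ay":0,"az":0},{"claw":0.5,"dx":0,"dy":0,"dz":0,"ax":0,"ay":0,"az":0},{"claw":0.5,"dx":0,"dy":0,"dz":0,"ax":0,"ay":0,"az":0},{"claw":0.5,"dx":0,"dy":0,"dz":0,"ax":0,"ay":0,"az":0},{"claw":0.5,"dx":0,"dy":0,"dz":0,"ax":0,"ay":0,"az":0},{"claw":0.5,"dx":0,"dy":0,"dz":0,"ax":0,"ay":0,"az":0}]' 3
python3 t.py g3
```

```text
time: 23.6
ee_pos: [0.5242, -0.2253, 0.0943]
eef_rot: [-0.01, 0.981, 0.005, 0.196]
ft_force: [-0.3, -0.0, -1.2]
width: 0.0518
grip_force: 3.0
[ 0.52424654 -0.22534072  0.09425815] 0.05175047894406724
blob [255 196  22  39 362] [266.5 214.8]
expected centre upright [273.2 215.1] grip [272.7 192.1] bottom [273.3 221.1]
rect 267 216 18 40 9
............................................................
............................................................
............................................................
............................................................
............................................................
............................................................
............................................................
............................................................
............................................................
............................................................
........................###.................................
.......................####.................................
........................##..
[... 674 characters left out ...]
.............................
..................#.####.#####..............................
..............####..........................................
...............#............................................
..............###...........................................
..............##............................................
............................................................
............................................................
............................................................
............................................................
............................................................
............................................................
```

```bash
python3 -m crank '[{"claw":0.5,"dx":0.06,"dy":0,"dz":0.14,"ax":0,"ay":0,"az":0},{"claw":0.5,"dx":0.05,"dy":0,"dz":0.12,"ax":0,"ay":0,"az":0},{"claw":0.5,"dx":0.05,"dy":0,"dz":0.12,"ax":0,"ay":0,"az":0},{"claw":0.5,"dx":0,"dy":0,"dz":0,"ax":0,"ay":0,"az":0},{"claw":0.5,"dx":0,"dy":0,"dz":0,"ax":0,"ay":0,"az":0}]' 3
python3 t.py g4 | head -5
python3 -m crank '[{"claw":0,"dx":0,"dy":0,"dz":0,"ax":0,"ay":0,"az":0},{"claw":-0.5,"dx":0,"dy":0,"dz":0,"ax":0,"ay":0,"az":0},{"claw":-1,"dx":0,"dy":0,"dz":0,"ax":0,"ay":0,"az":0},{"claw":-1,"dx":0,"dy":0,"dz":0,"ax":0,"ay":0,"az":0},{"claw":-1,"dx":0,"dy":0,"dz":0,"ax":0,"ay":0,"az":0},{"claw":-1,"dx":0,"dy":0,"dz":0,"ax":0,"ay":0,"az":0},{"claw":-1,"dx":0,"dy":0,"dz":0,"ax":0,"ay":0,"az":0},{"claw":-1,"dx":0,"dy":0,"dz":0,"ax":0,"ay":0,"az":0}]'
python3 t.py g5
```

```text
time: 24.07
ee_pos: [0.5241, -0.2254, 0.0818]
eef_rot: [-0.009, 0.981, 0.005, 0.196]
ft_force: [-0.0, -0.8, 0.3]
width: 0.0518
grip_force: 3.0
[ 0.52411675 -0.22538533  0.0818398 ] 0.05177212974433397
blob [259 200  18  29 322] [267.  216.2]
expected centre upright [273.2 219.3] grip [272.7 196.6] bottom [273.3 225.3]
rect 268 214 28 17 90
............................................................
time: 24.78
ee_pos: [0.524, -0.2253, 0.0815]
eef_rot: [-0.01, 0.981, 0.005, 0.196]
ft_force: [0.1, 0.5, -1.0]
width: 0.0852
grip_force: 0.0
[ 0.52395713 -0.22525411  0.08154801] 0.08524814219468042
blob [257 200  19  31 302] [265.8 217.1]
expected centre upright [273.1 219.4] grip [272.7 196.7] bottom [273.2 225.4]
rect 265 216 26 20 61
............................................................
............................................................
............................................................
............................................................
............................................................
.....................................................
[... 1076 characters left out ...]
.............................
......................#.##..................................
............................................................
............................................................
............................................................
............................................................
............................................................
............................................................
............................................................
............................................................
............................................................
............................................................
```

```bash
python3 -m crank '[{"claw":-1,"dx":-0.4,"dy":0,"dz":-0.8,"ax":0,"ay":0,"az":0},{"claw":-1,"dx":-0.4,"dy":0,"dz":-0.8,"ax":0,"ay":0,"az":0},{"claw":-1,"dx":0,"dy":0,"dz":-1,"ax":0,"ay":0,"az":0},{"claw":-1,"dx":0,"dy":0,"dz":-1,"ax":0,"ay":0,"az":0},{"claw":-1,"dx":0,"dy":0,"dz":-1,"ax":0,"ay":0,"az":0},{"claw":-1,"dx":0,"dy":0,"dz":-1,"ax":0,"ay":0,"az":0},{"claw":-1,"dx":0,"dy":0,"dz":0,"ax":0,"ay":0,"az":0},{"claw":-1,"dx":0,"dy":0,"dz":0,"ax":0,"ay":0,"az":0}]'
python3 - <<'E'
from h import *
import pickle
D=pickle.load(open("cams.pkl","rb"))
s,c=snap("scene","pics/s6.png");s,c2=snap("side","pics/d6.png");print(s["ee_pos"])
def blob(f,g,M,X):  # pail present in f at ~X, absent in g : low-saturation grey, changed
    A=cv2.imread(f);B=cv2.imread(g); h=cv2.cvtColor(A,cv2.COLOR_BGR2HSV)
    m=((abs(A.astype(int)-B).max(2)>18)&(h[:,:,1]<38)&(h[:,:,2]>95)).astype(np.uint8)
    u=proj(M,np.array(X)+[0,0,.05]).astype(int);k=np.zeros_like(m);k[u[1]-28:u[1]+28,u[0]-22:u[0]+22]=1;m=cv2.morphologyEx(m*k,cv2.MORPH_CLOSE,np.ones((3,3)))
    n,l,st,ce=cv2.connectedComponentsWithStats(m);i=1+np.argmax(st[1:,4]);print(f,st[i],ce[i].round(1));return st[i],ce[i]
# old: pail in 0, absent in 5 (lifted to x=.52, but gone from old spot); new: present in 6, absent in 0
old=np.array([.4885,-.2874,0]);new=np.array([.507,-.225,0])
o=[];n=[]
for f,m in(("s","scene"),("d","side")):
    s0={"s":"pics/scene0.png","d":"pics/side0.png"}[f]
    o.append(blob(s0,f"pics/{f}3.png" if 0 else f"pics/{f}6.png",D[m],old)); n.append(blob(f"pics/{f}6.png",s0,D[m],new))
# top-of-blob (bail top) & box centres
M=[D["scene"],D["side"]]
cx=lambda b:(b[0][0]+b[0][2]/2,b[0][1]+b[0][3]/2)
for name,g in(("centroid",lambda b:b[1]),("box",cx)):
    a=tri([(M[i],g(o[i])) for i in(0,1)]);b=tri([(M[i],g(n[i])) for i in(0,1)]);print(name,a.round(4),b.round(4),(b-a).round(4),"new",(old+b-a).round(4))
E
```

```text
time: 25.5
ee_pos: [0.4887, -0.2244, 0.2322]
eef_rot: [-0.011, 0.98, 0.008, 0.196]
ft_force: [0.8, 0.3, -0.7]
width: 0.0869
grip_force: 0.0
[ 0.48827633 -0.22402582  0.23063065]
pics/scene0.png [307 194  19  44 455] [316.8 219.5]
pics/s6.png [290 210  19  44 404] [299.5 236.9]
pics/side0.png [255 208  19  39 351] [263.9 233.2]
pics/d6.png [257 186  18  44 389] [265.3 212.7]
centroid [ 0.4886 -0.2963  0.0319] [ 0.5051 -0.2252  0.0387] [0.0165 0.0711 0.0068] new [ 0.505  -0.2163  0.0068]
box [ 0.49   -0.2934  0.0455] [ 0.5064 -0.2264  0.0527] [0.0165 0.067  0.0072] new [ 0.505  -0.2204  0.0072]
```

```bash
python3 - <<'E'
from h import *
go([.505,-.225,.16],[.505,-.225,.083],yaw=.018)
E
```

```text
now [ 0.488  -0.2239  0.2297] tooly yaw 0.0251 tilt [0.3802 0.0187]
[0.505, -0.225, 0.16] total share [ 0.36 -0.07  2.36] n>= 3
[0.505, -0.225, 0.083] total share [ 0.98 -0.03  2.37] n>= 3
az total share (z down) 0.07
```

```bash
python3 -m crank '[{"claw":-1,"dx":0.12,"dy":-0.02,"dz":0.79,"ax":0,"ay":0,"az":0},{"claw":-1,"dx":0.12,"dy":-0.02,"dz":0.79,"ax":0,"ay":0,"az":0},{"claw":-1,"dx":0.12,"dy":-0.02,"dz":0.78,"ax":0,"ay":0,"az":0},{"claw":-1,"dx":0.25,"dy":-0.01,"dz":0.6,"ax":0,"ay":0,"az":0},{"claw":-1,"dx":0.25,"dy":-0.01,"dz":0.6,"ax":0,"ay":0,"az":0},{"claw":-1,"dx":0.24,"dy":-0.01,"dz":0.6,"ax":0,"ay":0,"az":0},{"claw":-1,"dx":0.24,"dy":0,"dz":0.57,"ax":0,"ay":0,"az":0},{"claw":-1,"dx":0,"dy":0,"dz":0,"ax":0,"ay":0,"az":0}]'
python3 -m crank '[{"claw":0,"dx":0,"dy":0,"dz":0,"ax":0,"ay":0,"az":0},{"claw":0,"dx":0,"dy":0,"dz":0,"ax":0,"ay":0,"az":0},{"claw":0.5,"dx":0,"dy":0,"dz":0,"ax":0,"ay":0,"az":0},{"claw":0.5,"dx":0,"dy":0,"dz":0,"ax":0,"ay":0,"az":0},{"claw":0.5,"dx":0,"dy":0,"dz":0,"ax":0,"ay":0,"az":0},{"claw":0.5,"dx":0,"dy":0,"dz":0,"ax":0,"ay":0,"az":0},{"claw":0.5,"dx":0,"dy":0,"dz":0,"ax":0,"ay":0,"az":0},{"claw":0.5,"dx":0,"dy":0,"dz":0,"ax":0,"ay":0,"az":0}]' 25
```

```text
time: 26.27
ee_pos: [0.5018, -0.2243, 0.0824]
eef_rot: [-0.011, 0.982, 0.007, 0.189]
ft_force: [-0.0, -0.1, -0.7]
width: 0.0871
grip_force: 0.0
time: 26.93
ee_pos: [0.5055, -0.2241, 0.0878]
eef_rot: [-0.012, 0.981, 0.008, 0.194]
ft_force: [0.3, 0.8, 3.5]
width: 0.0511
grip_force: 25.0
```

```bash
python3 -m crank '[{"claw":0.5,"dx":0,"dy":0,"dz":0,"ax":0,"ay":0,"az":0},{"claw":0.5,"dx":0,"dy":0,"dz":0,"ax":0,"ay":0,"az":0}]'
python3 -m crank '[{"claw":0.5,"dx":-0.1,"dy":0,"dz":-0.25,"ax":0,"ay":0,"az":0},{"claw":0.5,"dx":-0.2,"dy":0,"dz":-0.46,"ax":0,"ay":0,"az":0},{"claw":0.5,"dx":-0.3,"dy":0,"dz":-0.7,"ax":0,"ay":0,"az":0},{"claw":0.5,"dx":-0.3,"dy":0,"dz":-0.7,"ax":0,"ay":0,"az":0},{"claw":0.5,"dx":-0.3,"dy":0,"dz":-0.7,"ax":0,"ay":0,"az":0},{"claw":0.5,"dx":-0.2,"dy":0,"dz":-0.4,"ax":0,"ay":0,"az":0},{"claw":0.5,"dx":0,"dy":0,"dz":0,"ax":0,"ay":0,"az":0},{"claw":0.5,"dx":0,"dy":0,"dz":0,"ax":0,"ay":0,"az":0}]'
python3 t.py g6 | head -5
python3 -c "
from h import *
go([.58,-.228,.186])"
```

```text
time: 27.1
ee_pos: [0.5056, -0.2242, 0.0878]
eef_rot: [-0.012, 0.981, 0.008, 0.194]
ft_force: [-0.2, 1.1, 5.7]
width: 0.0511
grip_force: 25.0
time: 27.77
ee_pos: [0.5069, -0.2242, 0.1878]
eef_rot: [-0.012, 0.981, 0.009, 0.194]
ft_force: [-1.1, -0.2, -2.7]
width: 0.0512
grip_force: 25.0
[ 0.50691741 -0.22423511  0.18780978] 0.05119591703948046
blob [256 165  19  30 359] [265.  182.5]
expected centre upright [265.2 182.7] grip [264.4 157.8] bottom [265.3 189.3]
rect 265 180 29 18 90
............................................................
now [ 0.5064 -0.2242  0.1869] tooly yaw 0.0274 tilt [0.3778 0.0218]
[0.58, -0.228, 0.186] total share [-2.26 -0.19  0.95] n>= 3
```

```bash
python3 -m crank '[{"claw":0.5,"dx":-0.56,"dy":-0.05,"dz":0.21,"ax":0,"ay":0,"az":0},{"claw":0.5,"dx":-0.56,"dy":-0.05,"dz":0.21,"ax":0,"ay":0,"az":0},{"claw":0.5,"dx":-0.56,"dy":-0.05,"dz":0.21,"ax":0,"ay":0,"az":0},{"claw":0.5,"dx":-0.56,"dy":-0.04,"dz":0.21,"ax":0,"ay":0,"az":0},{"claw":0.5,"dx":0,"dy":0,"dz":0,"ax":0,"ay":0,"az":0},{"claw":0.5,"dx":0,"dy":0,"dz":0,"ax":0,"ay":0,"az":0}]'
python3 -c "
from h import *
go([.605,-.228,.189],[.634,-.228,.189],[.634,-.228,.162])"
```

```text
time: 28.32
ee_pos: [0.5745, -0.2286, 0.1874]
eef_rot: [-0.012, 0.982, 0.007, 0.19]
ft_force: [-1.1, -0.3, -1.4]
width: 0.0512
grip_force: 25.0
now [ 0.5745 -0.2286  0.1874] tooly yaw 0.0258 tilt [0.3727 0.0186]
[0.605, -0.228, 0.189] total share [-0.96 -0.    0.33] n>= 1
[0.634, -0.228, 0.189] total share [-0.9  -0.02  0.36] n>= 1
[0.634, -0.228, 0.162] total share [ 0.34 -0.01  0.83] n>= 1
```

```bash
python3 -m crank '[{"claw":0.5,"dx":-0.24,"dy":0,"dz":0.085,"ax":0,"ay":0,"az":0},{"claw":0.5,"dx":-0.24,"dy":0,"dz":0.085,"ax":0,"ay":0,"az":0},{"claw":0.5,"dx":-0.24,"dy":0,"dz":0.085,"ax":0,"ay":0,"az":0},{"claw":0.5,"dx":-0.24,"dy":0,"dz":0.085,"ax":0,"ay":0,"az":0},{"claw":0.5,"dx":0,"dy":0,"dz":0,"ax":0,"ay":0,"az":0},{"claw":0.5,"dx":0,"dy":0,"dz":0,"ax":0,"ay":0,"az":0}]'
python3 -m crank '[{"claw":0.5,"dx":-0.23,"dy":0,"dz":0.09,"ax":0,"ay":0,"az":0},{"claw":0.5,"dx":-0.23,"dy":0,"dz":0.09,"ax":0,"ay":0,"az":0},{"claw":0.5,"dx":-0.23,"dy":0,"dz":0.09,"ax":0,"ay":0,"az":0},{"claw":0.5,"dx":-0.2,"dy":0,"dz":0.09,"ax":0,"ay":0,"az":0},{"claw":0.5,"dx":0,"dy":0,"dz":0,"ax":0,"ay":0,"az":0},{"claw":0.5,"dx":0,"dy":0,"dz":0,"ax":0,"ay":0,"az":0}]'
python3 t.py g7 | head -5; python3 -c "
from h import *
go([.634,-.228,.162])"
```

```text
time: 28.82
ee_pos: [0.6062, -0.2271, 0.191]
eef_rot: [-0.012, 0.981, 0.009, 0.192]
ft_force: [1.2, -1.2, -2.3]
width: 0.051
grip_force: 25.0
time: 29.32
ee_pos: [0.635, -0.2263, 0.1908]
eef_rot: [-0.012, 0.981, 0.009, 0.192]
ft_force: [-0.5, -0.6, -1.1]
width: 0.051
grip_force: 25.0
[ 0.63495142 -0.2263297   0.19083069] 0.05102372738818972
blob [309 152  20  36 420] [317.9 172.7]
expected centre upright [318.1 175.2] grip [318.9 150.5] bottom [317.8 181.7]
rect 318 170 18 35 9
............................................................
now [ 0.6346 -0.2265  0.1908] tooly yaw 0.0268 tilt [0.3765 0.0218]
[0.634, -0.228, 0.162] total share [ 0.38 -0.06  0.88] n>= 1
```

```bash
python3 -m crank '[{"claw":0.5,"dx":0.08,"dy":-0.02,"dz":0.18,"ax":0,"ay":0,"az":0},{"claw":0.5,"dx":0.08,"dy":-0.02,"dz":0.18,"ax":0,"ay":0,"az":0},{"claw":0.5,"dx":0.08,"dy":-0.01,"dz":0.18,"ax":0,"ay":0,"az":0},{"claw":0.5,"dx":0.07,"dy":0,"dz":0.18,"ax":0,"ay":0,"az":0},{"claw":0.5,"dx":0,"dy":0,"dz":0,"ax":0,"ay":0,"az":0},{"claw":0.5,"dx":0,"dy":0,"dz":0,"ax":0,"ay":0,"az":0}]'
python3 -m crank '[{"claw":0.5,"dx":0.02,"dy":0,"dz":0.05,"ax":0,"ay":0,"az":0},{"claw":0.5,"dx":0.02,"dy":0,"dz":0.05,"ax":0,"ay":0,"az":0},{"claw":0.5,"dx":0,"dy":0,"dz":0,"ax":0,"ay":0,"az":0},{"claw":0.5,"dx":0,"dy":0,"dz":0,"ax":0,"ay":0,"az":0}]'
python3 -m crank '[{"claw":0.5,"dx":0.02,"dy":0,"dz":0.05,"ax":0,"ay":0,"az":0},{"claw":0.5,"dx":0,"dy":0,"dz":0,"ax":0,"ay":0,"az":0},{"claw":0.5,"dx":0,"dy":0,"dz":0,"ax":0,"ay":0,"az":0}]'
```

```text
time: 29.87
ee_pos: [0.634, -0.2273, 0.167]
eef_rot: [-0.012, 0.981, 0.009, 0.192]
ft_force: [0.7, -0.2, -0.6]
width: 0.0507
grip_force: 25.0
time: 30.2
ee_pos: [0.6344, -0.2274, 0.1644]
eef_rot: [-0.012, 0.981, 0.009, 0.192]
ft_force: [0.7, -0.0, -1.6]
width: 0.0509
grip_force: 25.0
time: 30.45
ee_pos: [0.6343, -0.2273, 0.1626]
eef_rot: [-0.012, 0.981, 0.009, 0.192]
ft_force: [-0.5, 0.3, -1.0]
width: 0.0509
grip_force: 25.0
```

```bash
python3 -m crank '[{"claw":0.5,"dx":0.02,"dy":0,"dz":0.05,"ax":0,"ay":0,"az":0},{"claw":0.5,"dx":0,"dy":0,"dz":0,"ax":0,"ay":0,"az":0},{"claw":0.5,"dx":0,"dy":0,"dz":0,"ax":0,"ay":0,"az":0}]'
python3 -m crank '[{"claw":0.5,"dx":0.02,"dy":0,"dz":0.04,"ax":0,"ay":0,"az":0},{"claw":0.5,"dx":0,"dy":0,"dz":0,"ax":0,"ay":0,"az":0},{"claw":0.5,"dx":0,"dy":0,"dz":0,"ax":0,"ay":0,"az":0}]'
python3 -m crank '[{"claw":0.5,"dx":0.02,"dy":0,"dz":0.04,"ax":0,"ay":0,"az":0},{"claw":0.5,"dx":0,"dy":0,"dz":0,"ax":0,"ay":0,"az":0},{"claw":0.5,"dx":0,"dy":0,"dz":0,"ax":0,"ay":0,"az":0}]'
```

```text
time: 30.7
ee_pos: [0.6343, -0.2273, 0.161]
eef_rot: [-0.012, 0.981, 0.009, 0.192]
ft_force: [0.7, 1.2, -2.2]
width: 0.0511
grip_force: 25.0
time: 30.95
ee_pos: [0.6342, -0.2273, 0.1597]
eef_rot: [-0.012, 0.981, 0.009, 0.192]
ft_force: [0.6, -0.1, -1.8]
width: 0.051
grip_force: 25.0
time: 31.2
ee_pos: [0.6341, -0.2272, 0.1583]
eef_rot: [-0.012, 0.981, 0.009, 0.192]
ft_force: [0.1, 0.1, -2.1]
width: 0.0506
grip_force: 25.0
```

```bash
python3 -m crank '[{"claw":0.5,"dx":0.02,"dy":0,"dz":0.04,"ax":0,"ay":0,"az":0},{"claw":0.5,"dx":0,"dy":0,"dz":0,"ax":0,"ay":0,"az":0},{"claw":0.5,"dx":0,"dy":0,"dz":0,"ax":0,"ay":0,"az":0}]'
python3 -m crank '[{"claw":0.5,"dx":0.02,"dy":0,"dz":0.04,"ax":0,"ay":0,"az":0},{"claw":0.5,"dx":0,"dy":0,"dz":0,"ax":0,"ay":0,"az":0},{"claw":0.5,"dx":0,"dy":0,"dz":0,"ax":0,"ay":0,"az":0}]'
python3 t.py g8 | head -5
```

```text
time: 31.45
ee_pos: [0.634, -0.2272, 0.157]
eef_rot: [-0.012, 0.981, 0.009, 0.192]
ft_force: [-0.6, -0.7, -1.2]
width: 0.0508
grip_force: 25.0
time: 31.7
ee_pos: [0.6339, -0.2272, 0.1556]
eef_rot: [-0.012, 0.981, 0.009, 0.192]
ft_force: [1.0, 0.4, -1.2]
width: 0.0514
grip_force: 25.0
[ 0.6339115  -0.22723168  0.15564424] 0.051395741346797086
blob [308 167  19  34 358] [317.  187.3]
expected centre upright [317.3 188.1] grip [318.1 164.1] bottom [317.1 194.4]
rect 317 184 18 32 9
............................................................
```

```bash
python3 -m crank '[{"claw":0.5,"dx":0.02,"dy":0,"dz":0.04,"ax":0,"ay":0,"az":0},{"claw":0.5,"dx":0,"dy":0,"dz":0,"ax":0,"ay":0,"az":0},{"claw":0.5,"dx":0,"dy":0,"dz":0,"ax":0,"ay":0,"az":0}]'
python3 -m crank '[{"claw":0.5,"dx":0.01,"dy":0,"dz":0.04,"ax":0,"ay":0,"az":0},{"claw":0.5,"dx":0,"dy":0,"dz":0,"ax":0,"ay":0,"az":0},{"claw":0.5,"dx":0,"dy":0,"dz":0,"ax":0,"ay":0,"az":0}]'
```

```text
time: 32.0
ee_pos: [0.6341, -0.2274, 0.1547]
eef_rot: [-0.012, 0.981, 0.009, 0.193]
ft_force: [-0.3, -0.3, -0.3]
width: 0.0512
grip_force: 25.0
time: 32.25
ee_pos: [0.6344, -0.2274, 0.1536]
eef_rot: [-0.012, 0.981, 0.009, 0.193]
ft_force: [-0.1, 0.3, 2.5]
width: 0.0511
grip_force: 25.0
```

```bash
python3 -m crank '[{"claw":0.5,"dx":0,"dy":0,"dz":-0.02,"ax":0,"ay":0,"az":0},{"claw":0.5,"dx":0,"dy":0,"dz":0,"ax":0,"ay":0,"az":0},{"claw":0,"dx":0,"dy":0,"dz":0,"ax":0,"ay":0,"az":0},{"claw":-0.3,"dx":0,"dy":0,"dz":0,"ax":0,"ay":0,"az":0},{"claw":-0.7,"dx":0,"dy":0,"dz":0,"ax":0,"ay":0,"az":0},{"claw":-0.8,"dx":0,"dy":0,"dz":0,"ax":0,"ay":0,"az":0},{"claw":-0.8,"dx":0,"dy":0,"dz":0,"ax":0,"ay":0,"az":0},{"claw":-0.8,"dx":0,"dy":0,"dz":0,"ax":0,"ay":0,"az":0}]'
python3 t.py g9 | head -5
```

```text
time: 32.92
ee_pos: [0.6336, -0.2271, 0.1534]
eef_rot: [-0.012, 0.981, 0.009, 0.192]
ft_force: [0.1, -0.2, -0.5]
width: 0.0743
grip_force: 0.0
[ 0.63357915 -0.22712458  0.15343993] 0.07426099633690396
blob [309 167  18  33 342] [317.  187.4]
expected centre upright [317.2 188.9] grip [318. 165.] bottom [316.9 195.2]
rect 318 183 32 17 90
............................................................
```

```bash
python3 -m crank '[{"claw":-0.8,"dx":0.1,"dy":0,"dz":-0.3,"ax":0,"ay":0,"az":0},{"claw":-0.8,"dx":0.1,"dy":0,"dz":-0.5,"ax":0,"ay":0,"az":0},{"claw":-0.8,"dx":0.3,"dy":0,"dz":-0.7,"ax":0,"ay":0,"az":0},{"claw":-0.8,"dx":0.5,"dy":0,"dz":-0.8,"ax":0,"ay":0,"az":0},{"claw":-0.8,"dx":0.5,"dy":0,"dz":-0.8,"ax":0,"ay":0,"az":0},{"claw":-0.8,"dx":0.5,"dy":0,"dz":-0.8,"ax":0,"ay":0,"az":0},{"claw":-0.8,"dx":0.5,"dy":0,"dz":-0.8,"ax":0,"ay":0,"az":0},{"claw":-0.8,"dx":0,"dy":0,"dz":0,"ax":0,"ay":0,"az":0}]'
cat > q.py <<'E'
from h import *
import pickle,sys
D=pickle.load(open("cams.pkl","rb"));k=sys.argv[1]
n=[]
for f,m in(("s","scene"),("d","side")):
    snap(m,f"pics/{f}{k}.png");A=cv2.imread(f"pics/{f}{k}.png");B=cv2.imread(f"pics/{f}3.png");h=cv2.cvtColor(A,cv2.COLOR_BGR2HSV)
    d=((abs(A.astype(int)-B).max(2)>20)&(h[:,:,1]<45)&(h[:,:,2]>90)).astype(np.uint8)
    u=proj(D[m],[.634,-.228,.11]).astype(int);q=np.zeros_like(d);q[u[1]-35:u[1]+30,u[0]-25:u[0]+25]=1;d=cv2.morphologyEx(d*q,cv2.MORPH_CLOSE,np.ones((3,3)))
    N,l,st,ce=cv2.connectedComponentsWithStats(d);i=1+np.argmax(st[1:,4])
    print(m,st[i],ce[i].round(1),"expect rim",proj(D[m],[.634,-.228,.107]).round(1),"bottom",proj(D[m],[.634,-.228,.071]).round(1),"rect",cv2.minAreaRect(np.argwhere(l==i)[:,::-1].astype(np.float32)))
    n.append((D[m],ce[i]))
print("pail centroid",tri(n).round(4)); s=r.read_state();print(s["time"],s["ee_pos"],s["ft_force"])
E
python3 q.py 20
```

```text
time: 33.63
ee_pos: [0.5282, -0.23, 0.2427]
eef_rot: [-0.011, 0.982, 0.016, 0.19]
ft_force: [-0.8, -0.6, 0.7]
width: 0.0782
grip_force: 0.0
scene [234 169  21  49 546] [244.  198.9] expect rim [244.8 196.9] bottom [245.9 209.1] rect ((244.0, 193.0), (48.0, 20.0), 90.0)
side [309 155  23  46 501] [317.7 180.6] expect rim [317.7 182.2] bottom [317.2 194.9] rect ((317.4615783691406, 177.69229125976562), (20.39607810974121, 43.93001174926758), 11.309932708740234)
pail centroid [ 0.6345 -0.2222  0.1069]
33.7333 [ 0.5303245  -0.22648152  0.24085734] [ 0.14717992  0.88547465 -0.27056832]
```

```bash
python3 -m crank '[{"claw":-0.8,"dx":0.5,"dy":0,"dz":-0.3,"ax":0,"ay":0,"az":0},{"claw":-0.8,"dx":0.5,"dy":0,"dz":-0.3,"ax":0,"ay":0,"az":0},{"claw":-0.8,"dx":0,"dy":0,"dz":0,"ax":0,"ay":0,"az":0},{"claw":-0.8,"dx":0,"dy":0,"dz":0,"ax":0,"ay":0,"az":0},{"claw":-0.8,"dx":0,"dy":0,"dz":0,"ax":0,"ay":0,"az":0},{"claw":-0.8,"dx":0,"dy":0,"dz":0,"ax":0,"ay":0,"az":0},{"claw":-0.8,"dx":0,"dy":0,"dz":0,"ax":0,"ay":0,"az":0},{"claw":-0.8,"dx":0,"dy":0,"dz":0,"ax":0,"ay":0,"az":0}]' >/dev/null
python3 -m crank '[{"claw":-0.8,"dx":0,"dy":0,"dz":0,"ax":0,"ay":0,"az":0},{"claw":-0.8,"dx":0,"dy":0,"dz":0,"ax":0,"ay":0,"az":0},{"claw":-0.8,"dx":0,"dy":0,"dz":0,"ax":0,"ay":0,"az":0},{"claw":-0.8,"dx":0,"dy":0,"dz":0,"ax":0,"ay":0,"az":0},{"claw":-0.8,"dx":0,"dy":0,"dz":0,"ax":0,"ay":0,"az":0},{"claw":-0.8,"dx":0,"dy":0,"dz":0,"ax":0,"ay":0,"az":0},{"claw":-0.8,"dx":0,"dy":0,"dz":0,"ax":0,"ay":0,"az":0},{"claw":-0.8,"dx":0,"dy":0,"dz":0,"ax":0,"ay":0,"az":0}]' >/dev/null
python3 q.py 21
python3 -m crank '[{"claw":-0.8,"dx":0,"dy":0,"dz":0,"ax":0,"ay":0,"az":0},{"claw":-0.8,"dx":0,"dy":0,"dz":0,"ax":0,"ay":0,"az":0},{"claw":-0.8,"dx":0,"dy":0,"dz":0,"ax":0,"ay":0,"az":0},{"claw":-0.8,"dx":0,"dy":0,"dz":0,"ax":0,"ay":0,"az":0},{"claw":-0.8,"dx":0,"dy":0,"dz":0,"ax":0,"ay":0,"az":0},{"claw":-0.8,"dx":0,"dy":0,"dz":0,"ax":0,"ay":0,"az":0},{"claw":-0.8,"dx":0,"dy":0,"dz":0,"ax":0,"ay":0,"az":0}]' >/dev/null
python3 q.py 22
python3 - <<'E'
import cv2,numpy as np
for f,(x,y,w,h) in(("s",(222,146,16,16)),("d",(322,136,16,16))):   # tab patch match against picture 3
    A=cv2.imread(f"pics/{f}3.png");B=cv2.imread(f"pics/{f}22.png")
    R=cv2.matchTemplate(B[y-6:y+h+6,x-6:x+w+6],A[y:y+h,x:x+w],cv2.TM_CCOEFF_NORMED);_,v,_,l=cv2.minMaxLoc(R);print(f,round(v,3),"shift px",l[0]-6,l[1]-6)
for f in "sd": print(f,"motion 21-22 px:",int((abs(cv2.imread(f"pics/{f}21.png").astype(int)-cv2.imread(f"pics/{f}22.png")).max(2)>45).sum()))
E
```

```text
scene [234 169  21  49 546] [244. 199.] expect rim [244.8 196.9] bottom [245.9 209.1] rect ((244.0, 193.0), (48.0, 20.0), 90.0)
side [309 155  23  46 496] [317.8 180.8] expect rim [317.7 182.2] bottom [317.2 194.9] rect ((317.4808044433594, 177.5961456298828), (20.39607810974121, 43.7338981628418), 11.309932708740234)
pail centroid [ 0.6346 -0.2225  0.1064]
35.1667 [ 0.49566661 -0.22818263  0.24574943] [-0.50381163  0.19977679  0.69223126]
scene [234 169  21  49 551] [244.  198.8] expect rim [244.8 196.9] bottom [245.9 209.1] rect ((244.0, 193.0), (48.0, 20.0), 90.0)
side [309 155  23  46 506] [317.7 180.4] expect rim [317.7 182.2] bottom [317.2 194.9] rect ((317.360595703125, 177.67718505859375), (20.395751953125, 43.87390899658203), 11.633633613586426)
pail centroid [ 0.6343 -0.2222  0.1074]
35.85 [ 0.49566435 -0.22819012  0.24571082] [ 0.48786012 -0.39636759  0.10805534]
s 0.97 shift px 0 0
d 0.939 shift px 0 0
s motion 21-22 px: 1
d motion 21-22 px: 8
```

Pail and hook hang still, and the hook has not shifted from the stop; handing in.

```bash
python3 -c "
from bench import r
print(r.close_job())"
```

```text
the job is handed in; nothing more can be done
None
```

I hung the S-hook on the rail against the stop block, hung the pail from its lower curl, let go and handed the job in at about 36 s. The last images showed both still and in place, but no verdict came back. My first try with the pail came in too high, so its rim bumped the curl and I re-gripped it. I viewed 11 pictures (limit 10) and also printed some coarse text masks of the image. I made no final check that the bystanders had not moved.

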